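# Tip the slumped case back up against the bookend and shut the tray

### The job

The slim grey case with the pale cover has slumped over and lies on the side of the open smoked tray. Tip it back up onto its foot, pushing from under its raised end, so that it stands upright on its own, squarely in front of the white bookend and close to it, without shoving the bookend along; then slide the tray fully home. Leave the headset, jar and speaker where they are.

Things in the scene. Friction and masses are not known exactly. Their poses are not given: they have to be found in the camera images.
- case_mid (a point): Centre of the slim grey plastic case with a pale cover, a box 190 mm long, 100 wide, 18 thick, 0.15 to 0.31 kg, loose. z axis: along the length from its foot end to its raised end; x: across the width; y: through the thickness, from the underside to the upper face. It starts sloping up at about 18 degrees, away from the bookend, its foot's lower edge on the shelf.
- case: The same case; origin at the centre of its foot end, same axes. At the start its underside rests on the tray's side rim and its raised end juts about 45 mm past that rim over the open tray, its lower edge 60 mm above the shelf. Tipping, it turns about the lower edge of its foot, which may slip a little. It can stand alone on the 100 x 18 mm foot, or lean on the bookend.
- bookend_face (a point): Foot of the bookend's flat upright face that looks at the case: mid-width, at shelf height. x axis along the face, y axis into the bookend (the case is on the -y side). The face is 100 mm wide and 140 mm high. At the start the lower edge of the case's foot is 21 to 33 mm from it.
- bookend: The white ceramic bookend, 110 x 75 x 140 mm, loose, 1 to 1.3 kg; it slides if pushed with roughly 5 to 15 N. Same origin and axes as its face.
- tray (a joint): How far the smoked acrylic tray is pulled out, m: 0 fully home against its stop, 0.2 fully out; about 2 N of friction to slide it, more when fast. At the start 0.17 to 0.195.
- tray_front (a point): Middle of the outer face of the tray's front, 26 mm above the shelf, moving with the tray. x axis: the way the tray slides home. The front is 236 mm wide (along y), 8 mm thick, and reaches from 7 to 45 mm above the shelf. The tray is open on top, 220 mm wide, 240 mm deep, walls 4 mm thick, rims 45 mm and inner floor 11 mm above the shelf; the case lies on its +y rim.
- tray_unit: The fixed black housing the tray slides into, 250 mm wide, 250 deep, 64 high; origin at shelf height in the middle of its mouth, x axis into it. On it, set back 60 mm, stand two clear organizer tiers, up to 190 mm above the shelf. Two plastic runners, 6 mm high, lie on the shelf under the tray, 75 mm either side of its middle, and reach 200 mm out of the mouth.
- headset: Black plastic headset visor with a grey strap hoop, about 200 x 180 x 90 mm, loose, past the bookend; origin under the visor. To be left alone.
- jar: Amber glass jar with a wooden lid, 66 mm across, 85 mm high, loose, past the bookend beside the housing; origin under its centre. To be left alone.
- speaker: Small wooden speaker, 80 x 80 x 95 mm, loose, at the other side of the tray, by the mouth of the housing; origin under its centre. To be left alone.
There are look-alikes about, which are no part of the job. Of the things that look like the case, the smaller one is meant. Of the things shaped like the bookend, the white one is meant.

How it is judged:
By the outcome, as a careful person would: the job done as asked, in the order asked, and still so for the second after the job is handed in, with the robot touching nothing.
It also fails if it takes over 64 s, if anything falls off the work surface, if the arm or the gripper's body presses on something with over 40 N, if the wrist force passes 120 N, or if a joint passes its speed limit or range.

### The arm

A 6-joint arm with a two-finger parallel gripper is mounted at the origin on the work surface. World frame = base frame: x ahead of the robot, y to its left, z up, the work surface at z = 0. Lengths are in m, angles in rad, forces in N, time in s.
With the tool pointing down it reaches from about 0.225 to 0.875 m from the base axis. Payload 3.4 kg.
Tool frame: the origin (TCP) lies at the very end of the fingers, on their centre line; the grasp point (between the pads) lies 19 mm behind it; z points along the fingers, x is the direction in which the jaws open and shut, and the axes are right-handed (so a half turn about z gives the same grasp; the last joint's range is limited). The gripper opens to 85 mm and grips with 20 to 120 N. Pads are 22 mm wide; open, the fingers measure 114 mm over their backs; the gripper's body (76 mm by 85 mm) begins 54 mm behind the grasp point. The pads swing forward as they close: fully open they stand 13 mm farther back than shut.
Start: joints at [-1.269, 0.276, 1.505, -0, 1.361, -0.121], TCP at [0.236, -0.524, 0.211] pointing down, gripper open.
Joint ranges: [-2.89, 2.89], [-0.75, 2.08], [0.22, 2.7], [-1.18, 4.32], [0.11, 2.71], [-2.7, 2.7]. Speed limits (rad/s): [2.57, 2.57, 3.14, 3.14, 3.14, 3.14].

### API

Orientations are given as a unit quaternion [w, x, y, z].
In Python, from rig import manip gives the robot as it stands.
- The arm moves only by the tool send_rows, never from a script. Its argument "increments" is a list of rows, each a list of 5 numbers: the opening, from 0 (shut) to 1 (fully open), then the shift along the tool's x, y, z in m, then the turn about the tool's z in rad. A call has 1 to 8 rows; each row shifts and turns the commanded pose from where the row before left it, along the tool's axes as they then stand; what a row does not reach is not made up. A row lasts 1/8 s, in which the tool goes at most 62.5 mm and 10.7 degrees, less where a joint would pass 70% of its speed; a pose out of reach is approached as far as the arm can. A call is refused whole if a number of a shift passes 0.0625 or a number of a turn 0.188, either way. A call with a gripper value outside its range is refused whole. The fingers move at their own pace and stop on an object; "squeeze" is the grip in N (left out, the last holds). Time passes only in rows, so rows that do not move let the fingers close. It gives the time, the measured TCP pose, the force and the opening at its end, in the units of the state.
- manip.get_state(): the state, without advancing time (a new reading comes with each control period).
- manip.get_image(name): name is "scene" or "side" or "wrist"; returns the picture (420x560x3 uint8, red, green, blue); there is no depth.
- manip.calibration(name): a dict with "fx", "fy", "cx", "cy" (pixels), "camera_from_world" (4x4, takes a point from world to camera coordinates). Camera axes: x right, y up, looking along -z (the intrinsics and any distortion apply to the point x, -y, -z); pixel columns grow to the right and rows downward; lengths in m; the calibration is good to about 2 mm. A picture is of the moment at which its call begins: read the wrist's pose just before it. calibration takes no time and is no camera call; for the wrist camera it gives the pose at the moment of the call.
- manip.sign_off(): hands the job in, once; it reports no verdict.
The state is a dict: "clock": time; "qpos": joint angles; "qd": joint speeds; "effort": joint torques, N m; "position": TCP position; "ee_rot": TCP orientation; "contact_force": force on the tool from outside, world axes, zero at the start; "moment": the same for the moment, N m; "width": finger opening in m.
Only numpy, scipy, OpenCV 4.12 (cv2) and the standard library are available. Lean on these libraries where they do the work, as an engineer would, in place of code of your own. Each camera call takes 0.05 s, during which the arm holds its last target.

## Working session

There is one attempt and no reset: what is moved stays moved. The work goes in short steps, Python scripts to look and compute and a tool call to move; the robot and the scene stay as the last step left them, time stands still between calls to the robot, and variables do not carry over. Pictures are saved under pics/ and viewed, and the job is handed in when it is done.

Besides the shell and the picture viewer there is one more tool, called after "Call:" as name([rows], argument=value, ...), one row to a line, values as JSON. send_rows: Moves the arm, as the interface text tells. Its arguments: {"type":"object","properties":{"increments":{"type":"array","items":{"type":"array","items":{"type":"number"}}},"squeeze":{"type":"number"}},"required":["increments"]}

```bash
mkdir -p pics; ls
python3 - <<'E'
from rig import manip
import cv2
s=manip.get_state(); print(s)
for n in ["scene","side","wrist"]:
    im=manip.get_image(n); cv2.imwrite(f"pics/{n}0.png",im[:,:,::-1]); print(n,manip.calibration(n))
E
```

```text
pics
{'clock': 0.0, 'qpos': array([-1.26901008e+00,  2.76595323e-01,  1.50614596e+00,  6.06028332e-06,
        1.36068217e+00, -1.21015857e-01]), 'qd': array([-4.95673214e-04,  1.07283462e-03,  1.25833713e-03,  4.19659541e-05,
        7.57935710e-04,  2.06173269e-04]), 'effort': array([-2.19253539e-03, -4.16780412e+01, -2.45805359e+01, -3.18676848e-04,
        1.10628139e-02, -1.09405715e-05]), 'position': array([ 0.23575199, -0.52382796,  0.20993444]), 'ee_rot': array([-5.88493262e-04,  8.39736589e-01, -5.42993207e-01, -7.01170902e-04]), 'contact_force': array([-0.09878484, -0.00481937, -0.56702525]), 'moment': array([-0.01700739,  0.0328823 ,  0.02592348]), 'width': 0.08523835979780742}
scene {'fx': 402.1224391734783, 'fy': 402.1224391734783, 'cx': 275.4286669421206, 'cy': 219.83917664464002, 'camera_from_world': array([[ 9.04419950e-01,  4.26640578e-01, -1.53974151e-03,
        -4.83658272e-01],
       [-3.40222053e-01,  7.23392695e-01,  6.00792779e-01,
        -1.05211590e-03],
       [ 2.57436416e-01, -5.42845121e-01,  7.99403319e-01,
        -1.19878448e+00],
       [ 0.0000000
[... 214 characters left out ...]
1585e-01, -2.52334650e-02,  1.80436148e-05,
        -4.58529329e-01],
       [ 1.96806211e-02,  7.80140068e-01,  6.25295248e-01,
        -1.38609467e-01],
       [-1.57924423e-02, -6.25095790e-01,  7.80388270e-01,
        -9.79059894e-01],
       [ 0.00000000e+00,  0.00000000e+00,  0.00000000e+00,
         1.00000000e+00]])}
wrist {'fx': 309.5819722132141, 'fy': 309.5819722132141, 'cx': 283.9000141670487, 'cy': 206.5895503516223, 'camera_from_world': array([[ 0.41006566, -0.91205468, -0.00155373, -0.57352108],
       [ 0.86448029,  0.38921779, -0.31809328,  0.04192192],
       [ 0.2907232 ,  0.12909596,  0.94805815, -0.38029976],
       [ 0.        ,  0.        ,  0.        ,  1.        ]])}
```

View pics/scene0.png

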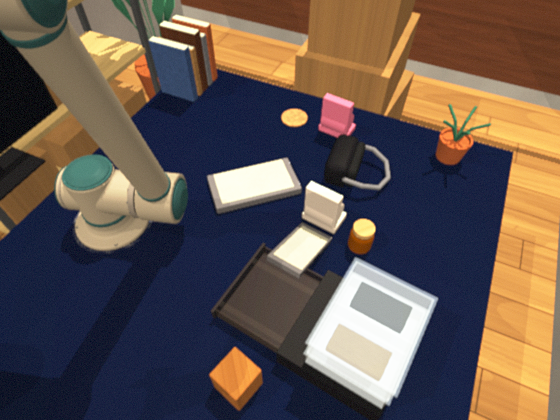

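View pics/side0.png

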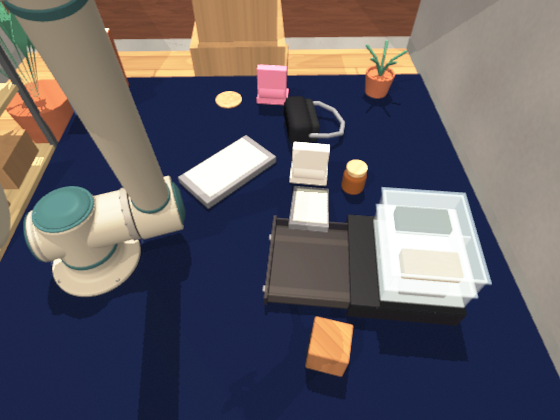

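View pics/wrist0.png

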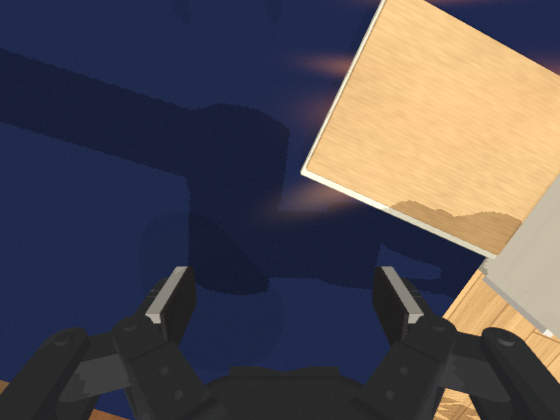

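Run:
```python
import cv2
a=cv2.imread("pics/side0.png")[130:320,250:370]; cv2.imwrite("pics/z1.png",cv2.resize(a,None,fx=5,fy=5,interpolation=cv2.INTER_CUBIC)[:, :][:, :].copy()[0:600])
b=cv2.imread("pics/scene0.png")[175:355,205:365]; cv2.imwrite("pics/z2.png",cv2.resize(b,None,fx=3.3,fy=3.3,interpolation=cv2.INTER_CUBIC))
```

```text
(no output)
```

View pics/z1.png

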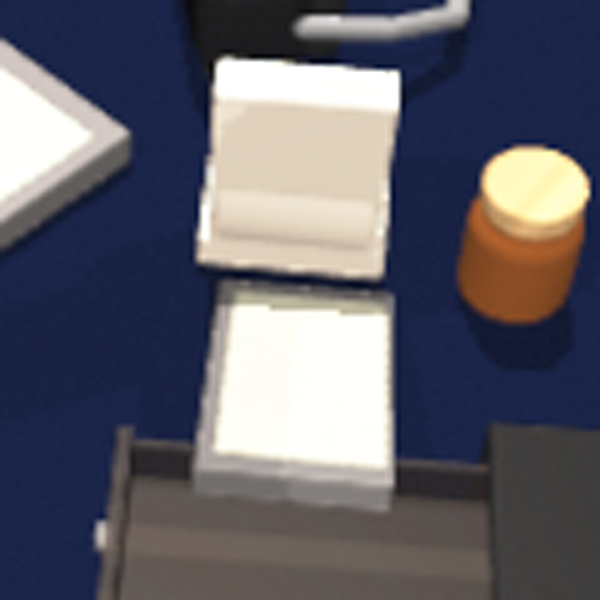

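View pics/z2.png

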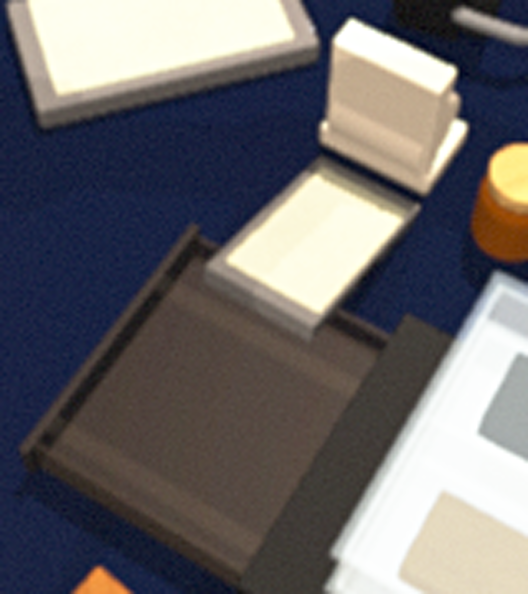

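```bash
cat > h.py <<'E'
import numpy as np, cv2
from rig import manip
C={n:manip.calibration(n) for n in("scene","side")}
def ray(n,p,c=None):
    c=c or C[n]; M=c["camera_from_world"]; R=M[:3,:3]
    d=np.array([(p[0]-c["cx"])/c["fx"],-(p[1]-c["cy"])/c["fy"],-1.])
    o=-R.T@M[:3,3]; d=R.T@d; return o,d/np.linalg.norm(d)
def onz(n,p,z,c=None):
    o,d=ray(n,p,c); return o+d*(z-o[2])/d[2]
def tri(ps,pc):
    o1,d1=ray("side",ps);o2,d2=ray("scene",pc)
    A=np.stack([d1,-d2],1); t=np.linalg.lstsq(A,o2-o1,rcond=None)[0]
    a=o1+d1*t[0];b=o2+d2*t[1]; return (a+b)/2,np.linalg.norm(a-b)
def proj(n,X,c=None):
    c=c or C[n]; M=c["camera_from_world"]; q=M[:3,:3]@np.asarray(X)+M[:3,3]
    return c["cx"]+c["fx"]*q[0]/-q[2], c["cy"]-c["fy"]*q[1]/-q[2]
E
python3 - <<'E'
from h import *
np.set_printoptions(precision=4,suppress=True)
z1=lambda x,y:(250+x/5-.4,130+y/5-.4)
z2=lambda x,y:(205+x/3.3-.35,175+y/3.3-.35)
for k,a,b in [("be top back L",(218,58),(352,22)),("be top back R",(400,70),(457,75)),("be top front L",(214,100),(332,55)),("be top front R",(398,112),(447,95)),
 ("be base L",(197,265),(322,135)),("be base R",(383,280),(425,190)),
 ("case foot L",(220,292),(325,160)),("case foot R",(393,295),(418,210)),
 ("case top upper L",(197,470),(210,262)),("case top upper R",(392,485),(305,322)),
 ("case top low L",(195,492),(210,278)),("case top low R",(388,510),(308,335)),
 ("tray corner BL",(125,430),(193,228)),
 ]:
    print(k,*tri(z1(*a),z2(*b)), "onz.14/0",onz("side",z1(*a),.14)[:2],onz("side",z1(*a),0)[:2])
for n in C: print(n,ray(n,(280,210)))
E
```

```text
be top back L [0.5133 0.2778 0.1357] 0.0011558793621821973 onz.14/0 [0.5127 0.2739] [0.526  0.4293]
be top back R [0.6122 0.2574 0.1413] 0.004172009275349575 onz.14/0 [0.612  0.2616] [0.6448 0.4147]
be top front L [0.5104 0.2408 0.1353] 0.0069449315614745705 onz.14/0 [0.5088 0.2404] [0.5212 0.3893]
be top front R [0.6106 0.245  0.1248] 0.0007656046492844123 onz.14/0 [0.6072 0.2286] [0.639  0.3752]
be base L [ 0.503   0.2573 -0.0074] 0.006784698252298481 onz.14/0 [0.494  0.1211] [0.5036 0.2465]
be base R [0.6117 0.2294 0.0071] 0.006385593549919284 onz.14/0 [0.5862 0.1087] [0.6139 0.2317]
case foot L [ 0.5161  0.2332 -0.0067] 0.004330911903930379 onz.14/0 [0.5046 0.1029] [0.5162 0.2247]
case foot R [0.6141 0.2006 0.0219] 0.0003926568836367119 onz.14/0 [0.5901 0.0988] [0.6185 0.2197]
case top upper L [0.4915 0.0485 0.0695] 0.0054124209397386 onz.14/0 [ 0.4882 -0.0052] [0.4966 0.0953]
case top upper R [0.5848 0.0183 0.0945] 0.003898998398250076 onz.14/0 [ 0.5769 -0.0159] [0.6027 0.0825]
case top low L [0.4915 0.0478 0.049 ] 0.002771082050743456 onz.14/0 [ 0.4867 -0.0175] [0.4948 0.0806]
case top low R [0.5862 0.0236 0.0661] 0.004922909915148437 onz.14/0 [ 0.5735 -0.0296] [0.5987 0.0661]
tray corner BL [0.457  0.0869 0.0486] 0.0006101187707488903 onz.14/0 [0.4556 0.0186] [0.4576 0.1238]
scene (array([ 0.7457, -0.4436,  0.9582]), array([-0.2554,  0.5652, -0.7844]))
side (array([ 0.4456, -0.5154,  0.8507]), array([ 0.0257,  0.612 , -0.7904]))
```

Run:
```python
from h import *
np.set_printoptions(precision=4,suppress=True)
z1=lambda x,y:(250+x/5-.4,130+y/5-.4)
z2=lambda x,y:(205+x/3.3-.35,175+y/3.3-.35)
for k,a,b,z in [("be top front L",(214,100),(332,55),.14),("be top front R",(398,112),(447,95),.14),
 ("be base L",(197,265),(322,135),.003),("be base R",(383,280),(425,190),.003),
 ("foot up L",(220,292),(325,160),.017),("foot up R",(393,295),(418,210),.017),
 ("end up L",(197,470),(210,262),.077),("end up R",(392,485),(305,322),.077),
 ("end low L",(195,492),(210,278),.06),("end low R",(388,510),(308,335),.06),
 ("tray BL",(125,430),(193,228),.045),("tray FL?",None,(25,455),.045),("housing mouth +y top",(490,428),(408,318),.064),("housing mouth -y top",None,(245,592),.064)]:
    print(k,"side",onz("side",z1(*a),z)[:2] if a else "", "scene",onz("scene",z2(*b),z)[:2])
c=manip.calibration("wrist");M=c["camera_from_world"];print(-M[:3,:3].T@M[:3,3], -M[2,:3],"up",M[1,:3])
```

```text
be top front L side [0.5088 0.2404] scene [0.5138 0.2328]
be top front R side [0.6072 0.2286] scene [0.6128 0.2329]
be base L side [0.5034 0.2438] scene [0.5039 0.2537]
be base R side [0.6133 0.2291] scene [0.6097 0.236 ]
foot up L side [0.5148 0.2099] scene [0.5206 0.2189]
foot up R side [0.6151 0.2051] scene [0.6135 0.2037]
end up L side [0.4919 0.04  ] scene [0.4923 0.0472]
end up R side [0.5885 0.0284] scene [0.5806 0.0298]
end low L side [0.4913 0.0385] scene [0.4939 0.0433]
end low R side [0.5879 0.025 ] scene [0.584  0.0295]
tray BL side [0.4569 0.09  ] scene [0.456  0.0887]
tray FL? side  scene [ 0.4329 -0.1427]
housing mouth +y top side [0.6456 0.0722] scene [0.6485 0.0737]
housing mouth -y top side  scene [ 0.624  -0.1708]
[ 0.3095 -0.4903  0.373 ] [-0.2907 -0.1291 -0.9481] up [ 0.8645  0.3892 -0.3181]
```

Call:
send_rows([
  [1,0,0,-0.02,-0.17],
  [1,0,0,-0.02,-0.17],
  [1,0,0,-0.02,-0.17],
  [1,0,0,-0.02,-0.17],
  [1,0,0,-0.01,-0.17],
  [1,0,0,0,-0.17],
])

```text
clock: 0.9
position: [0.236, -0.5247, 0.3016]
ee_rot: [0.001, 0.998, -0.061, 0.0]
contact_force: [0.3, -0.6, -1.0]
width: 0.0854
```

Call:
send_rows([
  [1,0.02,-0.053,0,0],
  [1,0.02,-0.053,0,0],
  [1,0.02,-0.053,0,0],
  [1,0.02,-0.053,0,0],
  [1,0.02,-0.053,0,0],
  [1,0.02,-0.053,0,0],
  [1,0.02,-0.053,0,0],
  [1,0.02,-0.053,0,0],
])

```text
clock: 1.9
position: [0.4492, -0.1226, 0.3007]
ee_rot: [0.0, 0.998, -0.064, 0.0]
contact_force: [0.5, 0.2, -0.9]
width: 0.0855
```

Call:
send_rows([
  [1,0.02,-0.053,0,0],
  [1,0.02,-0.053,0,0],
  [1,0.02,-0.053,0,0],
  [1,0.02,-0.053,0,0],
  [1,0,0,0,0],
  [1,0,0,0,0],
])

```text
clock: 2.65
position: [0.5547, 0.0755, 0.3003]
ee_rot: [0.001, 0.998, -0.064, -0.001]
contact_force: [-0.0, 0.4, -0.6]
width: 0.0855
```

Run:
```python
from h import *
s=manip.get_state();print(s["clock"],s["position"],s["ee_rot"])
c=manip.calibration("wrist"); im=manip.get_image("wrist")
import pickle;pickle.dump(c,open("w1.pkl","wb")); cv2.imwrite("pics/w1.png",im[:,:,::-1])
```

```text
2.65 [0.55468734 0.07548498 0.30025631] [ 5.47979540e-04  9.97971528e-01 -6.36555588e-02 -7.06781914e-04]
```

View pics/w1.png

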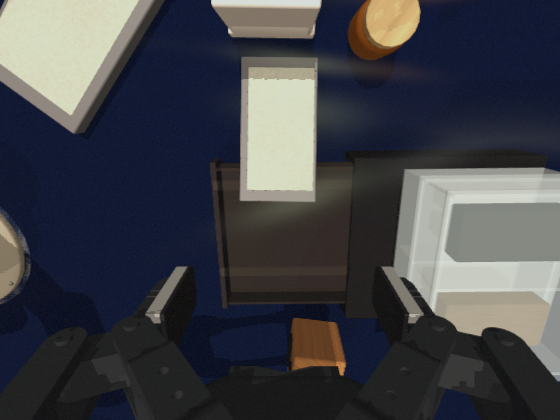

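Run:
```python
import cv2
b=cv2.imread("pics/w1.png")
cv2.imwrite("pics/z3.png",cv2.resize(b[0:75,200:340],None,fx=5.5,fy=5.5,interpolation=cv2.INTER_CUBIC))
cv2.imwrite("pics/z4.png",cv2.resize(b[150:320,200:370],None,fx=3.5,fy=3.5,interpolation=cv2.INTER_CUBIC))
```

```text
(no output)
```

View pics/z3.png

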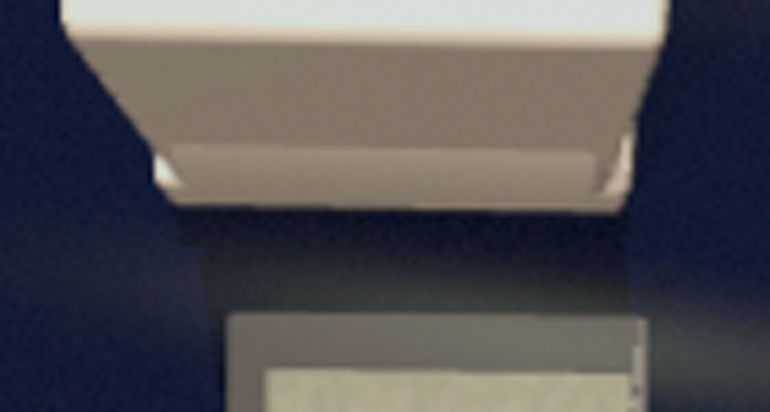

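View pics/z4.png

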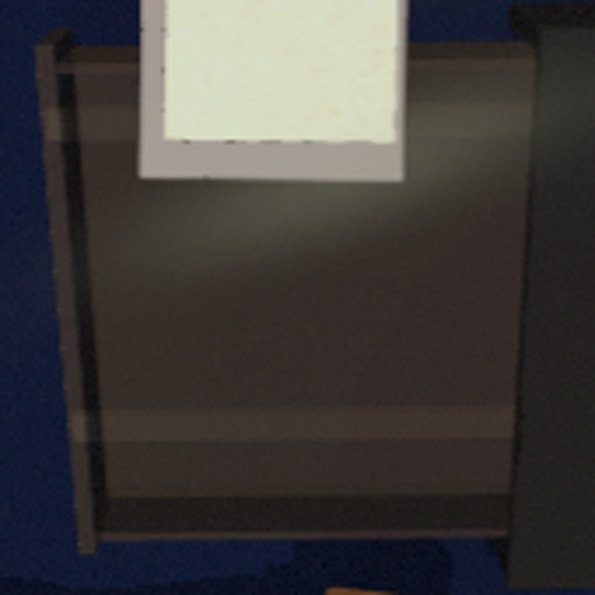

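Run:
```python
from h import *
import pickle
np.set_printoptions(precision=4,suppress=True)
c=pickle.load(open("w1.pkl","rb"))
z3=lambda x,y:(200+x/5.5-.4,y/5.5-.4)
z4=lambda x,y:(200+x/3.5-.35,150+y/3.5-.35)
def seg(k,a,b,z,f):
    A=onz(0,f(*a),z,c)[:2];B=onz(0,f(*b),z,c)[:2];d=B-A
    print(k,A,B,"mid",(A+B)/2,"len",np.linalg.norm(d),"az",np.degrees(np.arctan2(d[1],d[0])))
seg("be top",(68,38),(664,45),.14,z3)
seg("be foot",(175,205),(618,212),0,z3)
seg("case foot up",(228,315),(648,318),.017,z3)
seg("case end up",(139,178),(403,181),.077,z4)
seg("tray front outer rim",(88,552),(40,40),.045,z4)
seg("mouth",(505,575),(512,15),.064,z4)
```

```text
be top [0.5097 0.247 ] [0.6068 0.2335] mid [0.5582 0.2402] len 0.09804367451226617 az -7.9247021106043185
be foot [0.5047 0.2482] [0.611 0.233] mid [0.5578 0.2406] len 0.10737358815923269 az -8.139632305263017
case foot up [0.5151 0.2203] [0.6141 0.2069] mid [0.5646 0.2136] len 0.09985987136302904 az -7.69838595593961
case end up [0.4904 0.044 ] [0.5881 0.0304] mid [0.5393 0.0372] len 0.09863226653242116 az -7.960190154517553
tray front outer rim [ 0.4302 -0.1392] [0.4559 0.0949] mid [ 0.443  -0.0221] len 0.23543995638583742 az 83.73162521806395
mouth [ 0.616  -0.1606] [0.6347 0.0847] mid [ 0.6254 -0.0379] len 0.24603624901983462 az 85.62783681694597
```

Call:
send_rows([
  [0.6,-0.005,0.045,0,0.012],
  [0.6,-0.005,0.046,0,0],
  [0.6,0,0,0.05,0],
  [0.6,0,0,0.06,0],
  [0.6,0,0,0.06,0],
  [0.6,0,0,0.05,0],
  [0.6,0,0,0.03,0],
  [0.6,0,0,0,0],
])

```text
clock: 3.7
position: [0.5304, -0.0142, 0.0491]
ee_rot: [-0.0, 0.997, -0.071, -0.003]
contact_force: [0.3, 0.5, 0.4]
width: 0.0511
```

```bash
cat > look.py <<'E'
import sys
from h import *
np.set_printoptions(precision=4,suppress=True)
s=manip.get_state();print(s["clock"],s["position"],s["ee_rot"],s["contact_force"],s["moment"],s["width"])
n,tag=sys.argv[1:3]
im=manip.get_image(n); cv2.imwrite(f"pics/{tag}.png",im[:,:,::-1])
if len(sys.argv)>3:
    x0,y0,x1,y1,f=map(float,sys.argv[3:8]); b=im[int(y0):int(y1),int(x0):int(x1),::-1]
    cv2.imwrite(f"pics/{tag}.png",cv2.resize(b,None,fx=f,fy=f,interpolation=cv2.INTER_CUBIC))
E
python3 look.py side s1 230 120 390 290 3.5
```

```text
3.7 [ 0.5304 -0.0142  0.0491] [-0.0001  0.9975 -0.071  -0.0027] [0.2686 0.5126 0.4412] [0.0043 0.0055 0.054 ] 0.05111211696241733
```

View pics/s1.png

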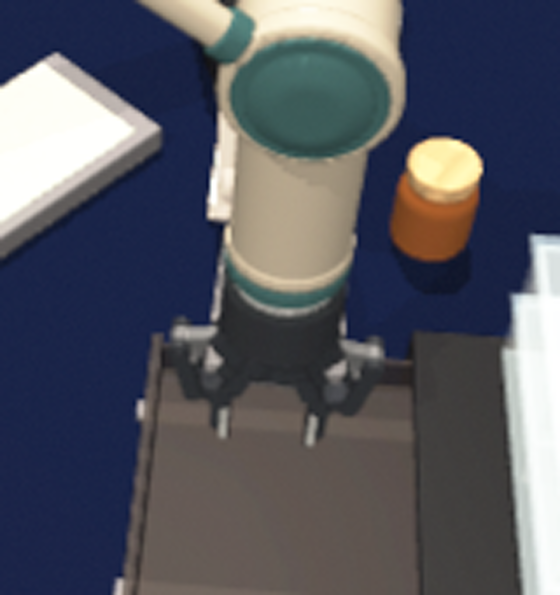

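Call:
send_rows([
  [0.6,0,0,0.02,0],
  [0.6,0,-0.012,0,0],
  [0.6,0,0,0,0],
])

```text
clock: 4.12
position: [0.536, -0.0007, 0.0325]
ee_rot: [0.0, 0.998, -0.07, 0.002]
contact_force: [-0.2, -0.6, 0.1]
width: 0.0509
```

```bash
python3 look.py wrist w2
```

```text
4.125 [ 0.536  -0.0007  0.0325] [ 0.      0.9976 -0.0696  0.0015] [-0.2479 -0.6345  0.1147] [ 0.0017 -0.0115 -0.0003] 0.05085594949633918
```

View pics/w2.png

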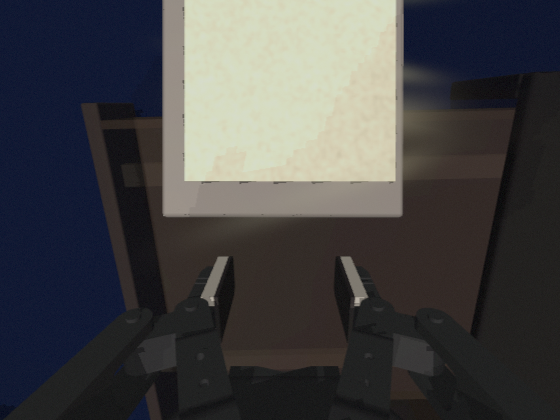

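Call:
send_rows([
  [0.6,0,-0.01,0,0],
  [0.6,0,-0.006,0,0],
  [0.6,0,0,0,0],
  [0.6,0,0,0,0],
])

```text
clock: 4.68
position: [0.5369, 0.0147, 0.0308]
ee_rot: [0.0, 0.998, -0.07, -0.0]
contact_force: [-0.3, 0.2, -0.4]
width: 0.0515
```

Call:
send_rows([
  [0.6,0,-0.002,0,0],
  [0.6,0,0,0,0],
])

```text
clock: 4.92
position: [0.5372, 0.0166, 0.0307]
ee_rot: [0.0, 0.998, -0.07, -0.0]
contact_force: [0.1, -0.3, 0.1]
width: 0.051
```

Call:
send_rows([
  [0.6,0,-0.002,0,0],
  [0.6,0,0,0,0],
])

```text
clock: 5.18
position: [0.5376, 0.0187, 0.0308]
ee_rot: [0.0, 0.998, -0.07, -0.0]
contact_force: [-0.8, 0.2, 0.5]
width: 0.0515
```

```bash
python3 look.py wrist w3
```

```text
5.175 [0.5376 0.0187 0.0308] [ 0.      0.9976 -0.0699 -0.    ] [-0.7898  0.2454  0.5463] [ 0.031   0.0485 -0.0365] 0.05148253664512831
```

View pics/w3.png

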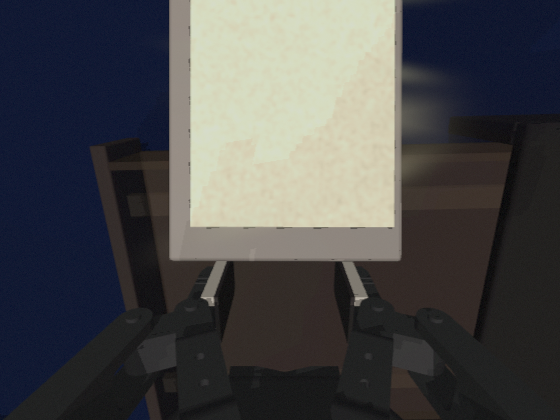

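Call:
send_rows([
  [0.6,0,-0.002,0,0],
  [0.6,0,0,0,0],
])

```text
clock: 5.48
position: [0.5378, 0.0206, 0.0308]
ee_rot: [0.0, 0.998, -0.07, 0.0]
contact_force: [-0.4, 0.5, 0.1]
width: 0.0511
```

Call:
send_rows([
  [0.6,0,-0.002,0,0],
  [0.6,0,0,0,0],
])

```text
clock: 5.72
position: [0.5381, 0.0227, 0.0307]
ee_rot: [0.0, 0.998, -0.07, -0.0]
contact_force: [-0.0, -1.0, -0.4]
width: 0.0513
```

Call:
send_rows([
  [0.6,0,-0.002,0,0],
  [0.6,0,0,0,0],
])

```text
clock: 5.98
position: [0.5384, 0.0247, 0.0308]
ee_rot: [-0.0, 0.998, -0.07, -0.0]
contact_force: [0.9, -0.7, 0.1]
width: 0.0513
```

```bash
python3 look.py wrist w4
```

```text
5.975 [0.5384 0.0247 0.0308] [-0.      0.9976 -0.0699 -0.    ] [ 0.9118 -0.6778  0.0622] [-0.1185  0.055   0.0327] 0.051250226814116284
```

View pics/w4.png

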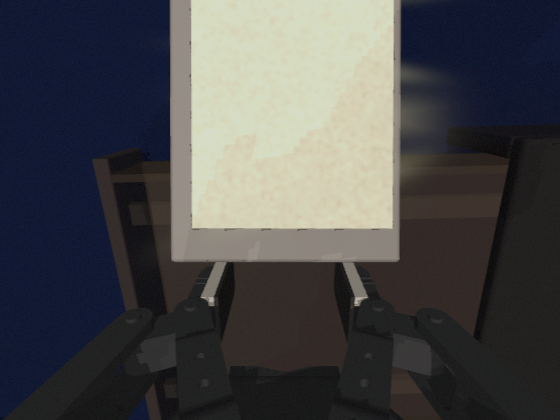

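Call:
send_rows([
  [0.6,0,-0.001,-0.003,0],
  [0.6,0,-0.001,-0.003,0],
  [0.6,0,0,0,0],
])

```text
clock: 6.4
position: [0.539, 0.0266, 0.0373]
ee_rot: [0.0, 0.998, -0.07, 0.0]
contact_force: [-0.6, 0.0, 0.5]
width: 0.0511
```

```bash
python3 look.py wrist w5; python3 look.py side s5 230 120 390 290 3.5
```

```text
6.4 [0.539  0.0266 0.0373] [ 0.      0.9976 -0.0699  0.0005] [-0.6248  0.0334  0.478 ] [-0.0859 -0.0348  0.0015] 0.05112649192184363
6.45 [0.539  0.0266 0.0371] [ 0.      0.9976 -0.0699  0.0005] [-0.0803 -0.6729 -0.5276] [-0.0529 -0.0267  0.047 ] 0.05155115189706806
```

View pics/w5.png

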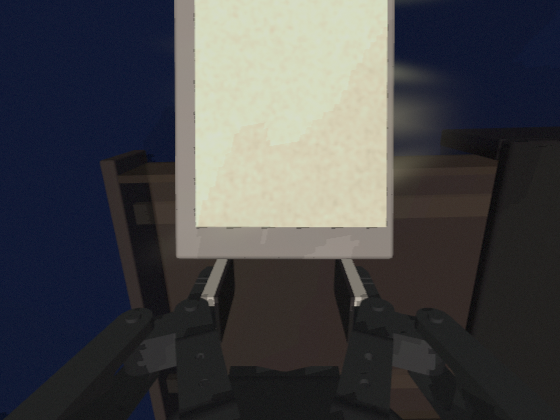

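View pics/s5.png

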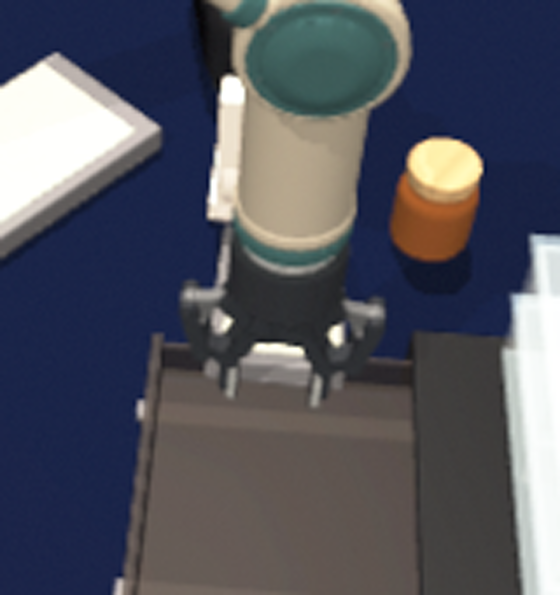

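Call:
send_rows([
  [0.6,0,0.003,0,0],
  [0.6,0,0,0.014,0],
  [0.6,0,-0.003,0,0],
  [0.6,0,-0.003,0,0],
  [0.6,0,-0.003,0,0],
  [0.6,0,-0.003,0,0],
  [0.6,0,-0.002,0,0],
  [0.6,0,0,0,0],
])

```text
clock: 7.5
position: [0.5404, 0.0377, 0.023]
ee_rot: [-0.0, 0.998, -0.07, 0.0]
contact_force: [0.1, -0.8, -0.1]
width: 0.0512
```

```bash
python3 look.py wrist w6; python3 look.py scene s6 270 160 380 300 4
```

```text
7.5 [0.5404 0.0377 0.023 ] [-0.0001  0.9976 -0.0699  0.0003] [ 0.0663 -0.8303 -0.1404] [ 0.0082 -0.0072  0.0143] 0.051234585865673296
7.55 [0.5404 0.0377 0.0229] [-0.0001  0.9976 -0.0699  0.0002] [0.2431 0.4765 0.5194] [-0.0315  0.0429 -0.0758] 0.051540676058843236
```

View pics/w6.png

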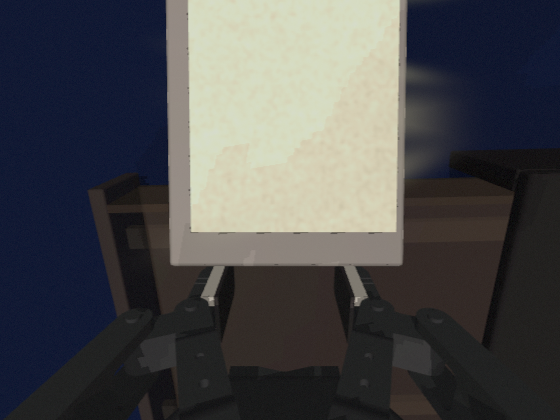

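View pics/s6.png

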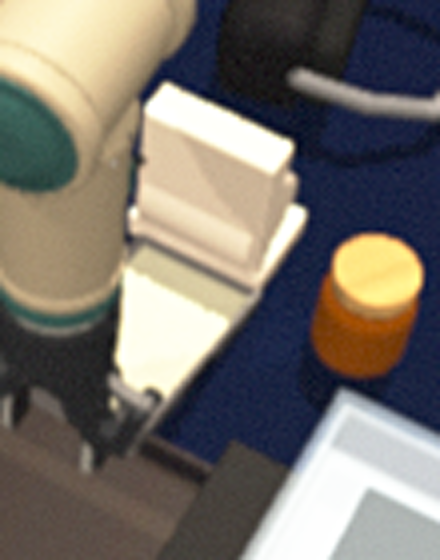

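Call:
send_rows([
  [0.6,0,-0.003,0,0],
  [0.6,0,-0.003,0,0],
  [0.6,0,0,0,0],
])

```text
clock: 7.98
position: [0.5408, 0.0423, 0.0227]
ee_rot: [0.001, 0.998, -0.069, -0.0]
contact_force: [-0.2, -4.9, 0.5]
width: 0.0507
```

Call:
send_rows([
  [0.6,0,-0.002,-0.001,0],
  [0.6,0,-0.001,-0.002,0],
  [0.6,0,-0.001,-0.002,0],
  [0.6,0,0,0,0],
])

```text
clock: 8.48
position: [0.5416, 0.0451, 0.028]
ee_rot: [0.002, 0.998, -0.069, 0.0]
contact_force: [-0.6, -8.1, 1.6]
width: 0.051
```

```bash
python3 look.py wrist w7; python3 look.py scene s7 270 160 380 300 4
```

```text
8.475 [0.5416 0.0451 0.028 ] [ 0.0021  0.9976 -0.0691  0.0001] [-0.5565 -8.1348  1.6124] [-1.3431  0.1224 -0.0671] 0.0509583820566808
8.525 [0.5416 0.0451 0.028 ] [ 0.0021  0.9976 -0.0691  0.0001] [-1.5857 -7.948   0.2264] [-1.3857  0.0975 -0.0063] 0.05130835515592736
```

View pics/w7.png

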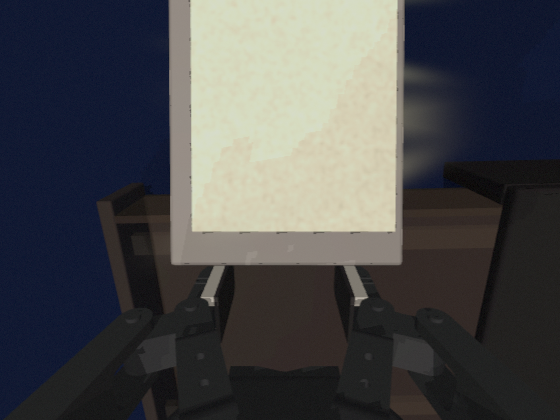

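View pics/s7.png

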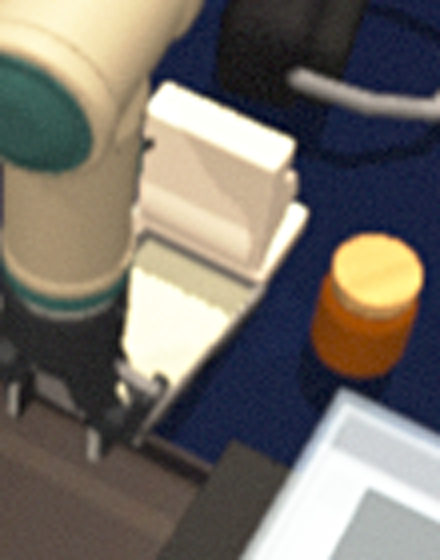

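Call:
send_rows([
  [0.6,0,0,-0.003,0],
  [0.6,0,-0.0005,-0.003,0],
  [0.6,0,0,0,0],
])

```text
clock: 8.95
position: [0.5418, 0.0464, 0.0341]
ee_rot: [0.001, 0.998, -0.069, 0.0]
contact_force: [0.0, -6.4, 0.2]
width: 0.0512
```

```bash
python3 look.py wrist w8;python3 look.py scene s8 270 160 380 300 4
```

```text
8.95 [0.5418 0.0464 0.0341] [ 0.0013  0.9976 -0.0694  0.0002] [ 0.0345 -6.3672  0.2167] [-0.9418  0.0824 -0.0119] 0.05121341217030965
9.0 [0.5417 0.0464 0.034 ] [ 0.0014  0.9976 -0.0694  0.0001] [-0.3113 -5.558  -0.7477] [-0.9626  0.0985 -0.0449] 0.05122868230983626
```

View pics/w8.png

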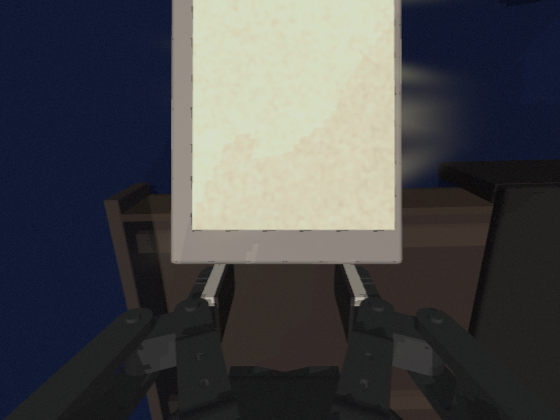

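View pics/s8.png

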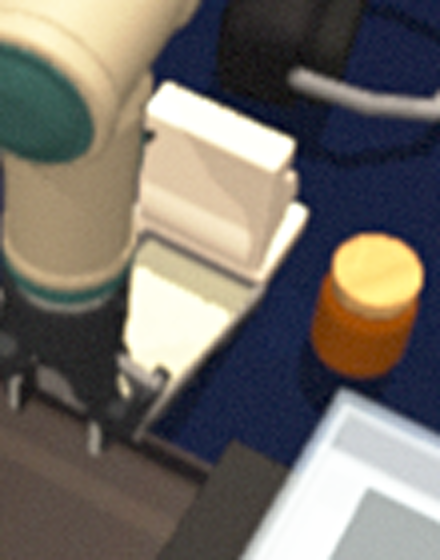

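```bash
cat > edge.py <<'E'
import cv2,numpy as np,sys
for n in sys.argv[1:]:
    im=cv2.imread(f"pics/{n}.png").astype(int); g=im.sum(2)
    # bottom row of grey band near centre column 283
    col=g[150:330,270:296].mean(1); k=150+np.argmax(-np.diff(col)[20:])+20
    def sub(v): # subpixel of max grad
        i=np.argmax(v); 
        if 0<i<len(v)-1:
            a,b,c=v[i-1],v[i],v[i+1]; return i+.5*(a-c)/(a-2*b+c)
        return i
    band=g[k-14:k-5].mean(0); band=np.convolve(band,[.25,.5,.25],'same')
    d=np.diff(band); L=140+sub(d[140:230])+.5; R=340+sub(-d[340:430])+.5
    print(n,"row",k,"L",round(L,1),"R",round(R,1),"w",round(R-L,1))
E
python3 edge.py w2 w3 w4 w5 w6 w7 w8
```

```text
w2 row 180 L 162.2 R 394.9 w 232.7
w3 row 226 L 168.8 R 401.2 w 232.3
w4 row 261 L 170.8 R 398.8 w 228.0
w5 row 226 L 175.2 R 392.6 w 217.4
w6 row 231 L 168.6 R 402.8 w 234.1
w7 row 264 L 170.5 R 401.6 w 231.1
w8 row 229 L 191.8 R 401.1 w 209.3
```

Call:
send_rows([
  [0.6,0,-0.001,-0.003,0],
  [0.6,0,-0.001,-0.003,0],
  [0.6,0,-0.001,-0.003,0],
  [0.6,0,0,0,0],
])

```text
clock: 9.55
position: [0.5422, 0.0489, 0.0432]
ee_rot: [0.002, 0.998, -0.069, 0.0]
contact_force: [0.1, -7.5, 1.0]
width: 0.0513
```

```bash
python3 look.py wrist w9;python3 look.py scene s9 270 160 380 300 4; python3 edge.py w9
```

```text
9.55 [0.5422 0.0489 0.0432] [ 0.0018  0.9976 -0.0692  0.0002] [ 0.1387 -7.51    1.0261] [-1.1149  0.1247 -0.0363] 0.05132129494169722
9.6 [0.5421 0.0489 0.0431] [ 0.0018  0.9976 -0.0693  0.0002] [-0.8695 -7.2846  0.1441] [-1.108   0.1363 -0.0147] 0.05117098609305766
w9 row 227 L 171.6 R 400.5 w 228.9
```

View pics/w9.png

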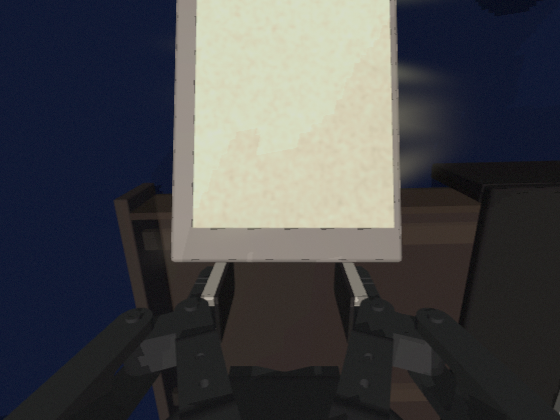

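View pics/s9.png

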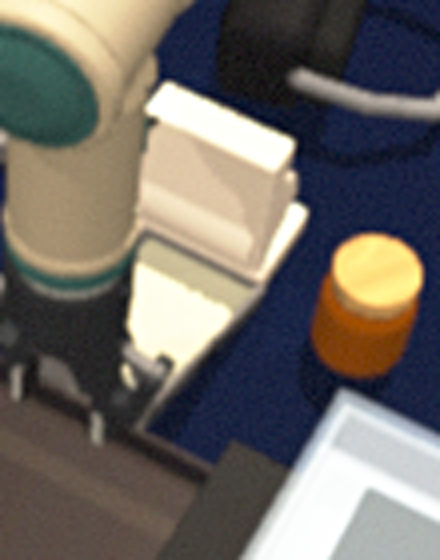

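Call:
send_rows([
  [0.6,0,-0.001,-0.004,0],
  [0.6,0,-0.001,-0.004,0],
  [0.6,0,-0.001,-0.004,0],
  [0.6,0,-0.001,-0.004,0],
  [0.6,0,0,0,0],
])

```text
clock: 10.28
position: [0.5428, 0.0548, 0.0591]
ee_rot: [0.0, 0.998, -0.07, 0.0]
contact_force: [0.1, -3.9, -0.6]
width: 0.0515
```

```bash
python3 look.py wrist w10;python3 edge.py w10
```

```text
10.275 [0.5428 0.0548 0.0591] [ 0.0001  0.9976 -0.0698  0.0003] [ 0.1377 -3.9129 -0.5985] [-0.5214  0.0797  0.0186] 0.051541725965445984
w10 row 222 L 173.2 R 391.5 w 218.4
```

View pics/w10.png

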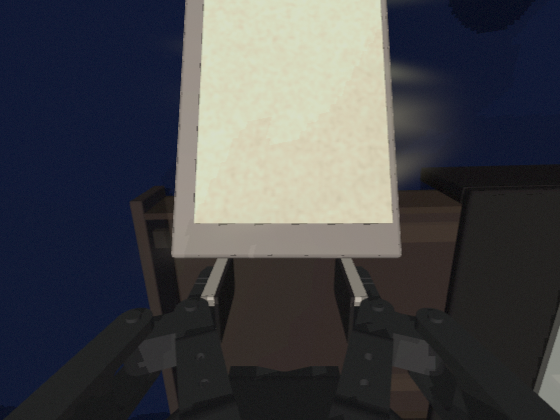

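Call:
send_rows([
  [0.6,0,-0.002,-0.004,0],
  [0.6,0,-0.002,-0.004,0],
  [0.6,0,-0.002,-0.004,0],
  [0.6,0,-0.002,-0.004,0],
  [0.6,0,0,0,0],
])

```text
clock: 10.95
position: [0.5439, 0.0629, 0.0752]
ee_rot: [0.0, 0.998, -0.07, 0.0]
contact_force: [-0.5, -4.5, 1.0]
width: 0.0514
```

```bash
python3 look.py wrist w11;python3 look.py scene s11 270 160 380 300 4
```

```text
10.95 [0.5439 0.0629 0.0752] [ 0.      0.9976 -0.0698  0.0003] [-0.514  -4.4868  1.0056] [-0.7021  0.0625  0.0137] 0.05140222644016094
11.0 [0.5438 0.0627 0.075 ] [ 0.0001  0.9976 -0.0698  0.0002] [ 0.8639 -4.7254  1.0775] [-0.7373  0.1064 -0.0211] 0.05144040387241228
```

View pics/w11.png

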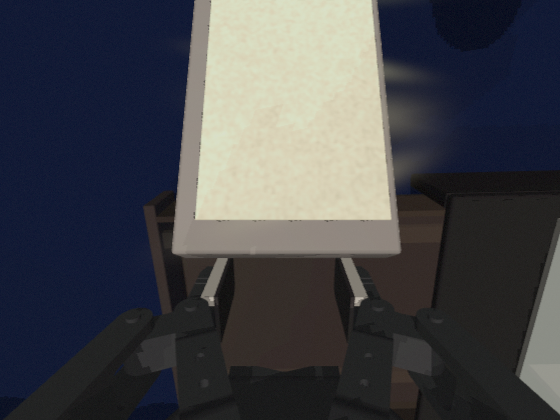

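View pics/s11.png

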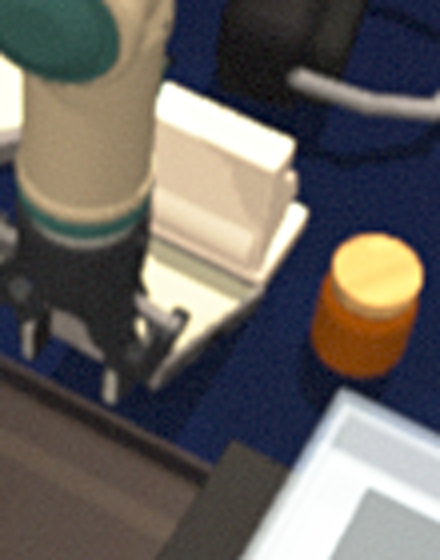

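Call:
send_rows([
  [0.6,0,-0.0022,-0.004,0],
  [0.6,0,-0.0022,-0.004,0],
  [0.6,0,-0.0025,-0.004,0],
  [0.6,0,-0.0025,-0.004,0],
  [0.6,0,-0.0025,-0.003,0],
  [0.6,0,0,0,0],
])

```text
clock: 11.8
position: [0.5455, 0.0749, 0.094]
ee_rot: [-0.0, 0.998, -0.07, 0.0]
contact_force: [-0.7, -1.5, -0.2]
width: 0.0511
```

```bash
python3 look.py scene s12 270 160 380 300 4
```

```text
11.8 [0.5455 0.0749 0.094 ] [-0.0001  0.9976 -0.0698  0.0001] [-0.6574 -1.478  -0.2415] [-0.3296  0.0604  0.0426] 0.05114098384076788
```

View pics/s12.png

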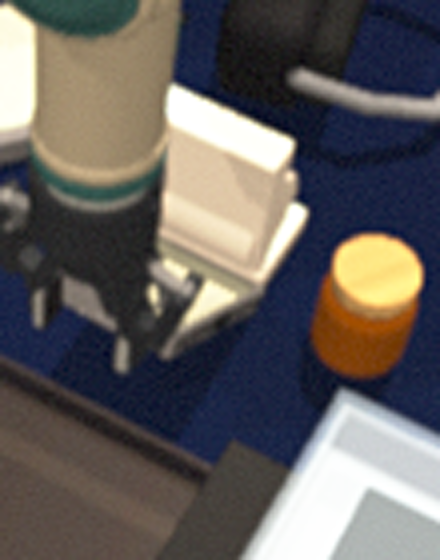

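Call:
send_rows([
  [0.6,0,-0.0034,-0.004,0],
  [0.6,0,-0.0034,-0.004,0],
  [0.6,0,-0.0034,-0.004,0],
  [0.6,0,-0.0034,-0.004,0],
  [0.6,0,-0.0034,-0.003,0],
  [0.6,0,0,0,0],
])

```text
clock: 12.6
position: [0.5479, 0.0916, 0.1131]
ee_rot: [0.0, 0.998, -0.07, 0.0]
contact_force: [-0.5, -1.6, 0.8]
width: 0.0511
```

```bash
python3 look.py scene s13 270 160 380 300 4;python3 look.py wrist w13
```

```text
12.6 [0.5479 0.0916 0.1131] [ 0.      0.9976 -0.0697  0.0002] [-0.4522 -1.6252  0.8412] [-0.3099  0.06    0.0399] 0.051127144523399864
12.65 [0.5478 0.0914 0.1129] [ 0.0001  0.9976 -0.0698  0.0001] [ 0.2018 -1.0558  1.754 ] [-0.2532  0.0296 -0.0564] 0.05140956302075581
```

View pics/s13.png

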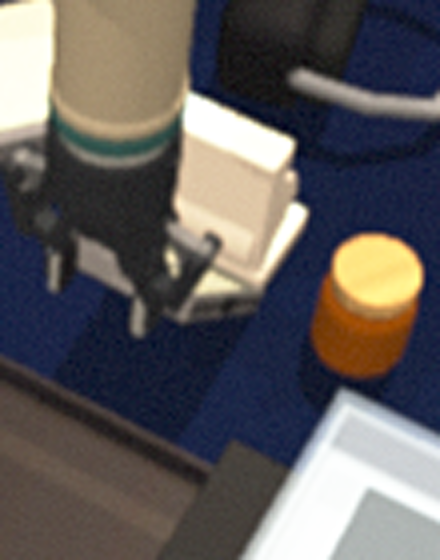

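View pics/w13.png

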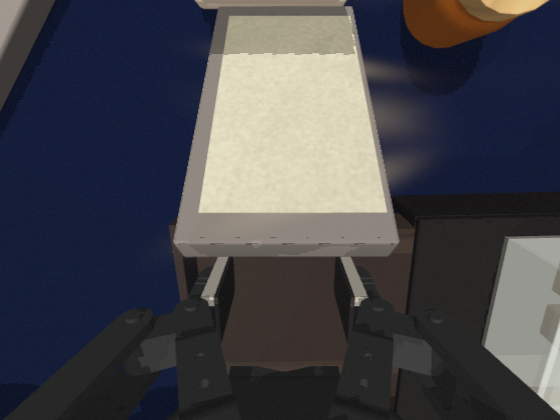

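Call:
send_rows([
  [0.6,0,-0.0036,-0.003,0],
  [0.6,0,-0.0036,-0.003,0],
  [0.6,0,-0.0036,-0.003,0],
  [0.6,0,-0.0036,-0.003,0],
  [0.6,0,-0.0037,-0.003,0],
  [0.6,0,-0.0037,-0.003,0],
  [0.6,0,0,0,0],
])

```text
clock: 13.58
position: [0.5509, 0.1135, 0.1309]
ee_rot: [-0.0, 0.998, -0.07, 0.0]
contact_force: [-0.6, -2.0, 0.1]
width: 0.0511
```

```bash
python3 look.py scene s14 270 160 380 300 4
```

```text
13.575 [0.5509 0.1135 0.1309] [-0.0003  0.9976 -0.0698  0.0001] [-0.5806 -2.011   0.0845] [-0.3164  0.0137  0.0435] 0.05105102522348251
```

View pics/s14.png

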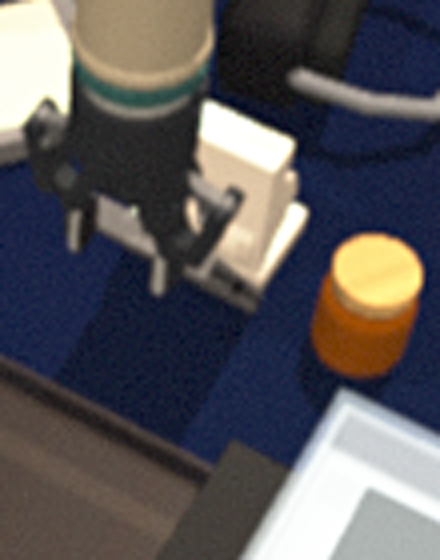

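Call:
send_rows([
  [0.6,0,-0.0035,-0.002,0],
  [0.6,0,-0.0035,-0.002,0],
  [0.6,0,-0.0035,-0.002,0],
  [0.6,0,-0.0035,-0.002,0],
  [0.6,0,-0.0036,-0.002,0],
  [0.6,0,-0.0036,-0.002,0],
  [0.6,0,-0.0036,-0.002,0],
  [0.6,0,0,0,0],
])

```text
clock: 14.62
position: [0.5543, 0.1379, 0.1448]
ee_rot: [-0.0, 0.998, -0.07, -0.0]
contact_force: [0.3, 0.1, -0.3]
width: 0.0515
```

```bash
python3 look.py scene s15 270 160 380 300 4;python3 look.py wrist w15
```

```text
14.625 [0.5543 0.1379 0.1448] [-0.0001  0.9976 -0.0697 -0.    ] [ 0.3282  0.135  -0.3425] [-0.0627  0.0684 -0.0007] 0.05146859753355928
14.675 [0.5542 0.1377 0.1447] [-0.      0.9976 -0.0698 -0.0001] [ 0.1551 -0.6211  0.1904] [-0.098   0.0297 -0.0116] 0.05102743101711258
```

View pics/s15.png

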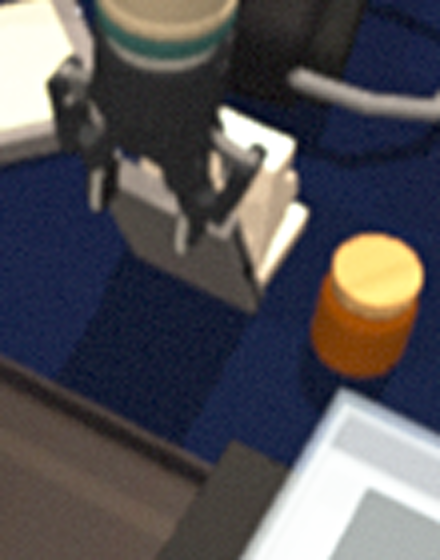

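View pics/w15.png

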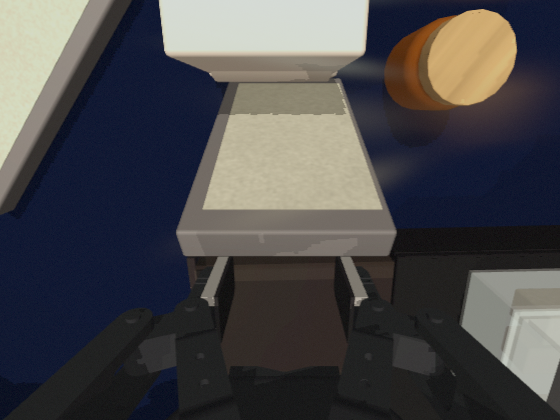

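Call:
send_rows([
  [0.6,0,-0.0035,-0.001,0],
  [0.6,0,-0.0035,-0.001,0],
  [0.6,0,-0.0035,-0.001,0],
  [0.6,0,-0.0035,-0.001,0],
  [0.6,0,-0.0035,-0.001,0],
  [0.6,0,-0.0035,-0.001,0],
  [0.6,0,-0.0035,-0.001,0],
  [0.6,0,0,0,0],
])

```text
clock: 15.72
position: [0.5578, 0.162, 0.1518]
ee_rot: [-0.0, 0.998, -0.07, 0.0]
contact_force: [0.2, -0.5, 0.0]
width: 0.0511
```

```bash
python3 look.py scene s16 270 160 380 300 4;python3 look.py wrist w16
```

```text
15.725 [0.5578 0.162  0.1518] [-0.      0.9976 -0.0697  0.    ] [ 0.1628 -0.467   0.0467] [-0.0375 -0.0102 -0.0225] 0.05106868306091701
15.775 [0.5577 0.1619 0.1518] [ 0.      0.9976 -0.0698  0.    ] [-0.3251  0.3963  0.2872] [-0.077  -0.0119  0.0062] 0.05099546175439148
```

View pics/s16.png

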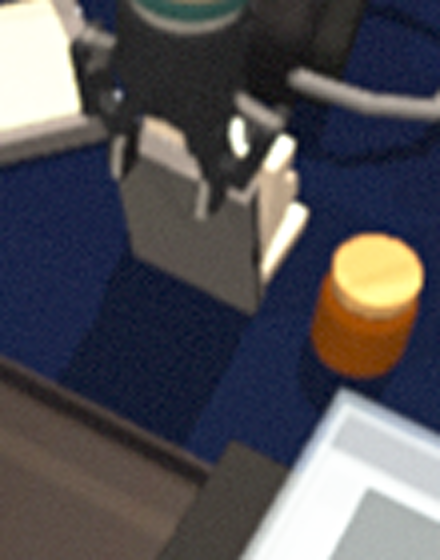

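View pics/w16.png

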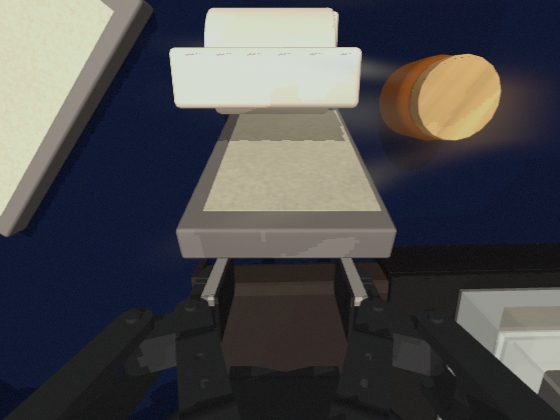

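Call:
send_rows([
  [0.6,0,-0.0035,-0.0005,0],
  [0.6,0,-0.0035,-0.0005,0],
  [0.6,0,-0.0035,-0.0005,0],
  [0.6,0,-0.0035,0,0],
  [0.6,0,-0.0035,0,0],
  [0.6,0,-0.0035,0,0],
  [0.6,0,-0.003,0,0],
  [0.6,0,0,0,0],
])

```text
clock: 16.82
position: [0.5611, 0.1857, 0.1532]
ee_rot: [-0.0, 0.998, -0.07, 0.0]
contact_force: [-0.5, -0.8, 0.2]
width: 0.0513
```

```bash
python3 look.py scene s17 270 160 380 300 4;python3 look.py wrist w17
```

```text
16.825 [0.5611 0.1857 0.1532] [-0.      0.9976 -0.0698  0.    ] [-0.4535 -0.7961  0.2284] [-0.029   0.0257  0.0193] 0.05131754139454432
16.875 [0.561  0.1856 0.1532] [ 0.      0.9976 -0.0699 -0.    ] [-0.5523 -0.8397  0.0196] [ 0.0048  0.0245 -0.0069] 0.05104614551449393
```

View pics/s17.png

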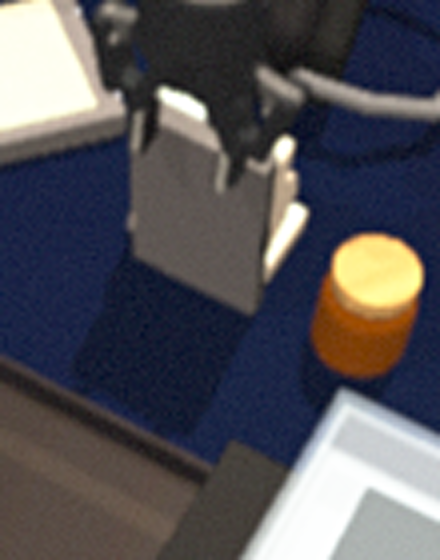

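View pics/w17.png

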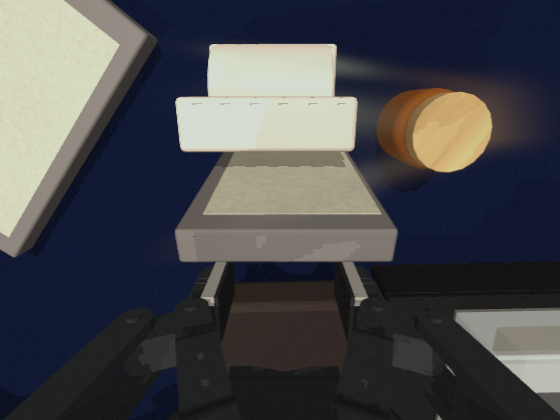

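Call:
send_rows([
  [0.6,0,-0.003,0,0],
  [0.6,0,-0.003,0,0],
  [0.6,0,-0.003,0,0],
  [0.6,0,-0.002,0,0],
  [0.6,0,-0.002,0,0],
  [0.6,0,0,0,0],
])

```text
clock: 17.68
position: [0.5629, 0.1986, 0.1533]
ee_rot: [-0.0, 0.998, -0.07, 0.0]
contact_force: [-0.2, -0.7, -0.1]
width: 0.0514
```

```bash
python3 look.py scene s18 270 160 380 300 4;python3 look.py wrist w18
```

```text
17.675 [0.5629 0.1986 0.1533] [-0.0001  0.9976 -0.0699  0.    ] [-0.1911 -0.6673 -0.0503] [ 0.0361 -0.0121  0.0091] 0.05139597451190985
17.725 [0.5629 0.1985 0.1532] [-0.      0.9976 -0.0699 -0.    ] [-1.0075  0.2749 -0.2587] [-0.0207  0.1267 -0.0493] 0.050886119417981344
```

View pics/w18.png

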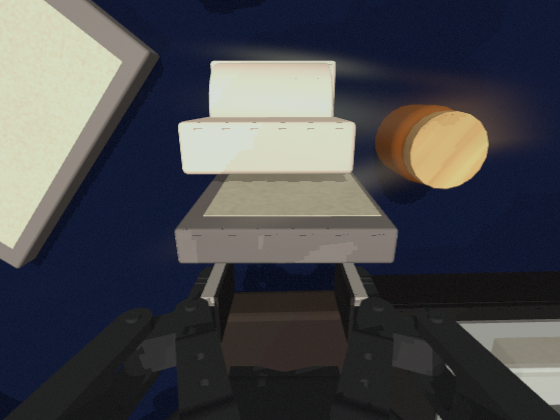

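Call:
send_rows([
  [0.6,0,-0.002,0,0],
  [0.6,0,-0.002,0,0],
  [0.6,0,0,0,0],
])

```text
clock: 18.15
position: [0.5635, 0.2025, 0.1533]
ee_rot: [-0.0, 0.998, -0.07, 0.0]
contact_force: [-0.2, 0.0, -0.0]
width: 0.0511
```

```bash
python3 look.py wrist w19; python3 look.py scene s19 270 160 380 300 4
```

```text
18.15 [0.5635 0.2025 0.1533] [-0.      0.9976 -0.0699  0.0001] [-0.162   0.0057 -0.0473] [-0.0079 -0.0131  0.0167] 0.05113171370685752
18.2 [0.5635 0.2024 0.1532] [-0.      0.9976 -0.0699  0.    ] [ 0.4095  0.4769 -0.3505] [-0.024   0.0209  0.0302] 0.051095859823336184
```

View pics/w19.png

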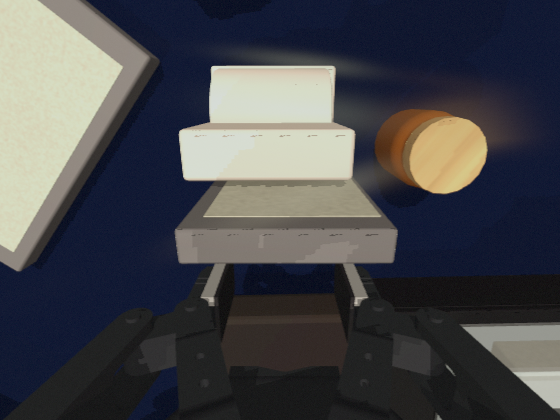

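View pics/s19.png

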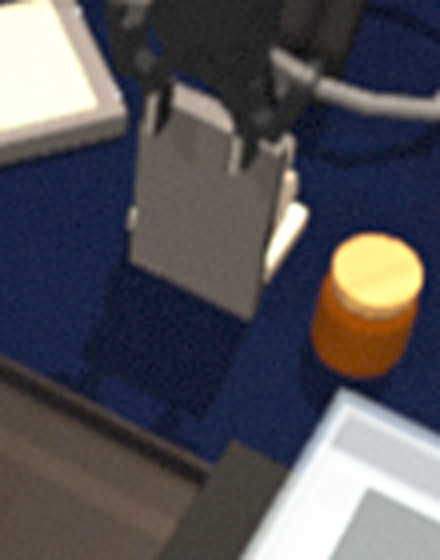

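```bash
cat > up.py <<'E'
from h import *
import sys
np.set_printoptions(precision=4,suppress=True)
ex=np.array([.9903,-.1392]);ey=np.array([.1392,.9903]);f0=np.array([.558,.2404])
def rep(k,n,p,z,c=None):
    X=onz(n,p,z,c)[:2]-f0; print(k,"ex %.4f ey %.4f"%(X@ex,X@ey))
E
python3 - <<'E'
from up import *
z=lambda x,y:(270+x/4-.4,160+y/4-.4)
for p in [(131,262),(252,320)]: rep("s19 foot","scene",z(*p),0)
for p in [(133,257),(250,313)]: rep("s17 foot","scene",z(*p),0)
print((np.array([.5635,.2025])-f0)@ey)
E
```

```text
s19 foot ex -0.0379 ey -0.0226
s19 foot ex 0.0614 ey -0.0193
s17 foot ex -0.0390 ey -0.0179
s17 foot ex 0.0573 ey -0.0147
-0.03676677
```

Call:
send_rows([
  [0.6,0,0.001,0,0],
  [0.6,0,0.002,0,0],
  [0.6,0,0,0,0],
])

```text
clock: 18.62
position: [0.563, 0.1991, 0.1533]
ee_rot: [0.0, 0.998, -0.07, 0.0]
contact_force: [-0.4, 0.2, -0.3]
width: 0.0513
```

```bash
python3 look.py wrist w20; python3 look.py side s20 230 120 390 290 3.5
```

```text
18.625 [0.563  0.1991 0.1533] [ 0.0001  0.9975 -0.0701  0.    ] [-0.4235  0.2063 -0.2584] [-0.0257 -0.0883  0.0238] 0.05131067426667106
18.675 [0.563  0.1992 0.1533] [ 0.      0.9975 -0.0701  0.    ] [ 0.1677  1.1651 -0.4304] [0.0641 0.0207 0.0141] 0.05113586955454105
```

View pics/w20.png

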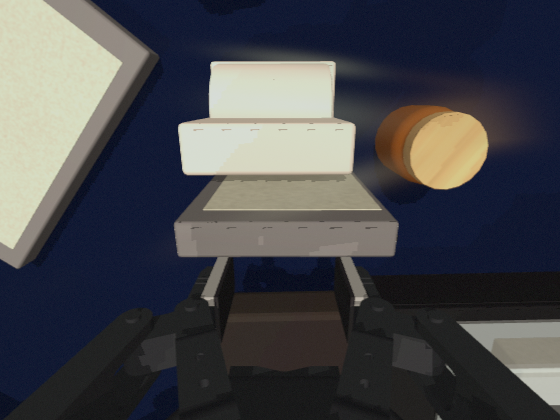

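View pics/s20.png

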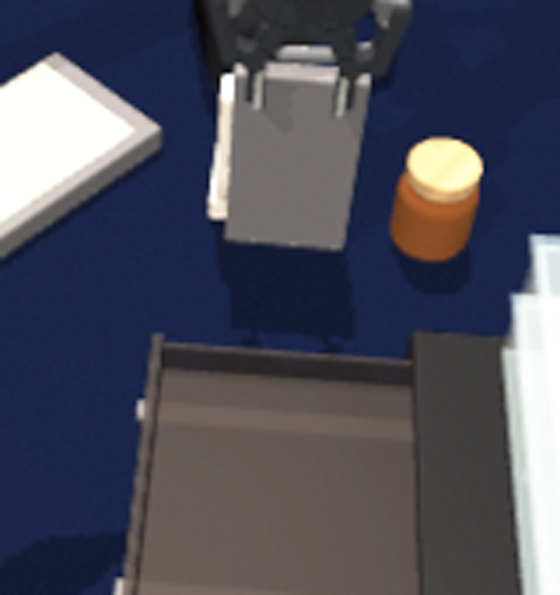

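Call:
send_rows([
  [0.6,0,0.01,0,0],
  [0.6,0,0.02,-0.01,0],
  [0.6,0,0.03,-0.04,0],
  [1,0,0,-0.055,0],
  [1,0,-0.03,-0.03,0],
  [1,0,-0.03,0,0],
  [1,0,0,0,0],
  [1,0,0,0,0],
])

```text
clock: 19.73
position: [0.5626, 0.1979, 0.2883]
ee_rot: [0.001, 0.998, -0.07, -0.0]
contact_force: [0.3, -0.0, 0.3]
width: 0.0855
```

```bash
python3 - <<'E'
from h import *
import pickle
pickle.dump(manip.calibration("wrist"),open("w2.pkl","wb"))
E
python3 look.py wrist w21; python3 look.py side s21 260 110 360 220 5.4;  python3 look.py scene c21 270 160 380 300 4
```

```text
19.725 [0.5626 0.1979 0.2883] [ 0.0007  0.9975 -0.0702 -0.0002] [ 0.2679 -0.0158  0.2977] [ 0.0132 -0.004   0.0512] 0.08550785421593865
19.775 [0.5626 0.1979 0.2882] [ 0.0006  0.9975 -0.0704 -0.0003] [-0.7981  0.8029  0.1106] [ 0.021   0.0046 -0.0377] 0.08558575556563724
19.825 [0.5627 0.198  0.2881] [ 0.0005  0.9975 -0.0705 -0.0003] [ 0.7155 -0.6154  0.9457] [-0.0208 -0.0368 -0.0116] 0.08548826688389749
```

View pics/w21.png

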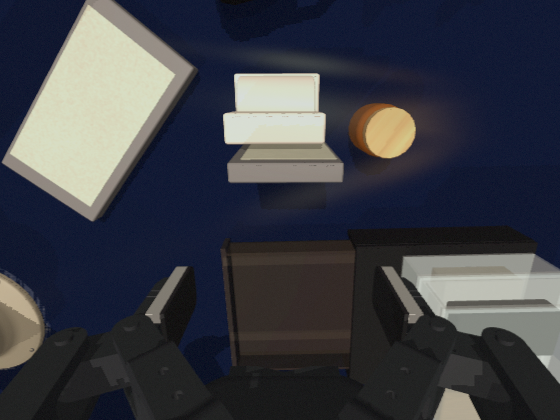

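View pics/s21.png

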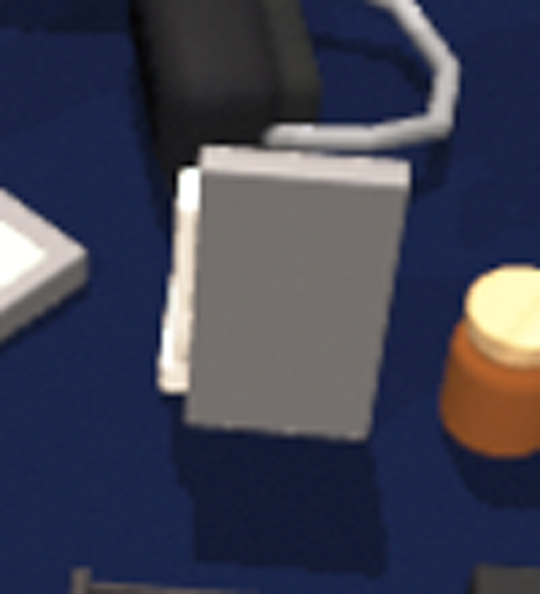

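View pics/c21.png

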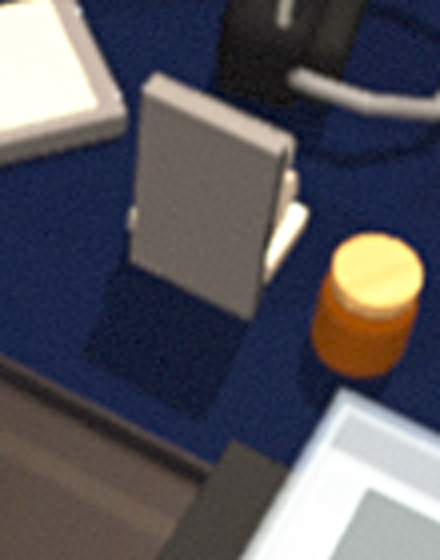

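Run:
```python
import cv2
b=cv2.imread("pics/w21.png")
cv2.imwrite("pics/z5.png",cv2.resize(b[65:195,215:350],None,fx=4.5,fy=4.5,interpolation=cv2.INTER_CUBIC))
```

```text
(no output)
```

View pics/z5.png

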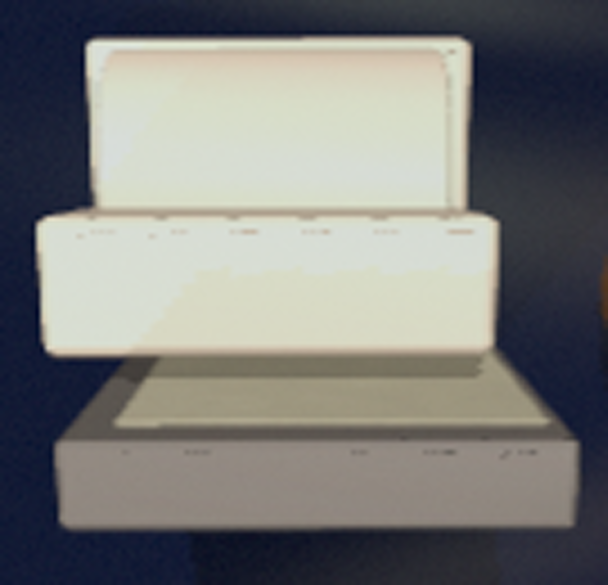

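Run:
```python
from up import *
import pickle
c=pickle.load(open("w2.pkl","rb"))
z=lambda x,y:(215+x/4.5-.4,65+y/4.5-.4)
for k,p,h in [("be top front L",(44,354),.14),("be top front R",(493,353),.14),("be top back L",(40,217),.14),("be top back R",(497,217),.14),
 ("case top back L",(56,440),.19),("case top back R",(578,440),.19),("case top front L",(60,528),.19),("case top front R",(575,528),.19)]: rep(k,0,z(*p),h,c)
zs=lambda x,y:(260+x/5.4-.4,110+y/5.4-.4)
zc=lambda x,y:(270+x/4-.4,160+y/4-.4)
for k,p,h in [("foot front L",(185,425),0),("foot front R",(367,438),0),("top front L",(200,178),.19),("top front R",(409,190),.19),("top back L",(203,147),.19),("top back R",(409,160),.19)]: rep("side "+k,"side",zs(*p),h)
for k,p,h in [("foot front L",(131,262),0),("foot front R",(250,320),0),("top front L",(143,92),.19),("top front R",(283,153),.19),("top back L",(155,73),.19),("top back R",(293,137),.19)]: rep("scene "+k,"scene",zc(*p),h)
```

```text
be top front L ex -0.0497 ey 0.0023
be top front R ex 0.0493 ey 0.0024
be top back L ex -0.0487 ey 0.0312
be top back R ex 0.0490 ey 0.0311
case top back L ex -0.0389 ey -0.0075
case top back R ex 0.0596 ey -0.0076
case top front L ex -0.0391 ey -0.0246
case top front R ex 0.0601 ey -0.0247
side foot front L ex -0.0383 ey -0.0225
side foot front R ex 0.0612 ey -0.0205
side top front L ex -0.0373 ey -0.0329
side top front R ex 0.0612 ey -0.0300
side top back L ex -0.0376 ey -0.0109
side top back R ex 0.0608 ey -0.0089
scene foot front L ex -0.0379 ey -0.0226
scene foot front R ex 0.0602 ey -0.0201
scene top front L ex -0.0378 ey -0.0270
scene top front R ex 0.0613 ey -0.0233
scene top back L ex -0.0398 ey -0.0085
scene top back R ex 0.0604 ey -0.0082
```

Call:
send_rows([
  [1,0,0,0,-0.175],
  [1,0,0,0,-0.175],
  [1,0,0,0,-0.175],
  [1,0,0,0,-0.175],
  [1,0,0,0,-0.175],
  [1,0,0,0,-0.175],
  [1,0,0,0,-0.175],
  [1,0,0,0,-0.175],
])

```text
clock: 20.88
position: [0.5629, 0.1984, 0.2881]
ee_rot: [0.0, 0.807, 0.591, -0.0]
contact_force: [0.2, 0.4, 0.9]
width: 0.0855
```

Call:
send_rows([
  [1,0,0,0,-0.171],
  [0.6,0.024,0,0,0],
  [0.6,0,0,0.03,0],
  [0.6,0,0,0.03,0],
  [0.6,0,0,0,0],
  [0.6,0,0,0,0],
])

```text
clock: 21.62
position: [0.5671, 0.2237, 0.2293]
ee_rot: [0.0, 0.755, 0.656, 0.001]
contact_force: [-0.3, 0.2, -0.2]
width: 0.0511
```

```bash
python3 - <<'E'
from up import *
s=manip.get_state();q=s["ee_rot"];print(s["position"],q,np.degrees(2*np.arctan2(q[2],q[1])),s["qpos"],(s["position"][:2]-f0)@ey,(s["position"][:2]-f0)@ex)
E
python3 look.py wrist w22
```

```text
[0.5671 0.2237 0.2293] [0.0003 0.755  0.6558 0.0008] 81.95319473389685 [ 0.2616  0.3183  1.3974  0.0001  1.4242 -1.1687] -0.015234220149320651 0.011312724550659299
21.625 [0.5671 0.2237 0.2293] [0.0003 0.755  0.6558 0.0008] [-0.3312  0.243  -0.2447] [-0.0035 -0.0197  0.0509] 0.05106306539959544
```

View pics/w22.png

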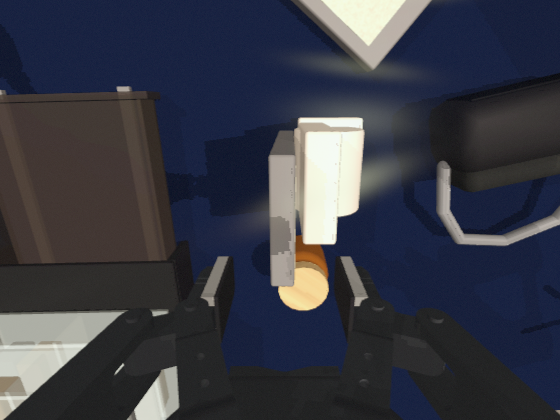

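Call:
send_rows([
  [0.6,-0.001,0,0.03,0],
  [0.6,0,0,0.03,0],
  [0.6,0,0,0.008,0],
  [0.6,0,0,0,0],
])

```text
clock: 22.18
position: [0.5668, 0.2223, 0.1611]
ee_rot: [0.0, 0.755, 0.656, 0.001]
contact_force: [0.2, -0.7, -0.5]
width: 0.051
```

```bash
python3 look.py wrist w23
```

```text
22.175 [0.5668 0.2223 0.1611] [0.0003 0.7549 0.6559 0.0005] [ 0.1804 -0.7281 -0.4952] [-0.0212  0.0143 -0.0221] 0.05096388928513509
```

View pics/w23.png

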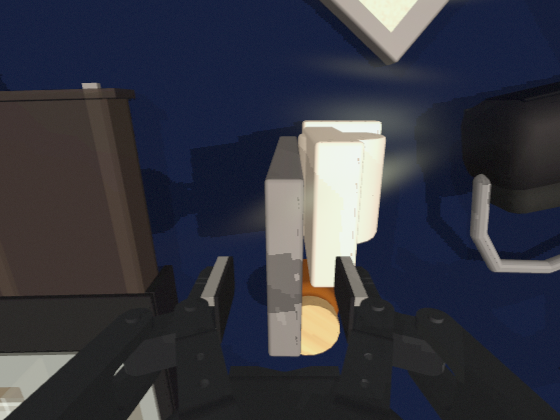

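Call:
send_rows([
  [0.35,0,0,0,0],
  [0.28,0,0,0,0],
  [0.15,0,0,0,0],
  [0.15,0,0,0,0],
  [0.15,0,0,0,0],
], squeeze=20)

```text
clock: 22.85
position: [0.5667, 0.2224, 0.1612]
ee_rot: [0.0, 0.755, 0.656, 0.001]
contact_force: [-0.4, 0.3, 4.6]
width: 0.0173
```

```bash
python3 look.py wrist w24
```

```text
22.85 [0.5667 0.2224 0.1612] [0.0003 0.7548 0.656  0.0008] [-0.383   0.2702  4.645 ] [0.1258 0.0337 0.0005] 0.01733310780398005
```

View pics/w24.png

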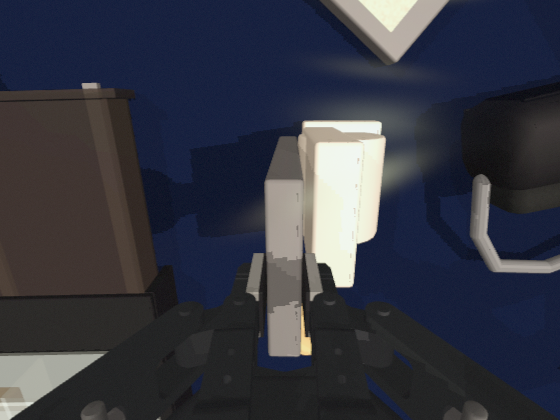

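Call:
send_rows([
  [0.15,0,0,-0.0005,0],
  [0.15,0,-0.002,0,0],
  [0.15,0,-0.002,0,0],
  [0.15,0,-0.002,0,0],
  [0.15,0,-0.002,0,0],
  [0.15,0,-0.002,0,0],
  [0.15,0.002,0,0,0],
  [0.15,0,0,0,0],
])

```text
clock: 23.9
position: [0.5594, 0.2247, 0.1626]
ee_rot: [0.003, 0.755, 0.656, 0.002]
contact_force: [2.5, -1.9, 8.7]
width: 0.017
```

```bash
python3 look.py wrist w25; python3 look.py side s25 260 110 360 220 5.4
```

```text
23.9 [0.5594 0.2247 0.1626] [0.0027 0.7547 0.6561 0.0022] [ 2.4633 -1.8855  8.7461] [-0.4382 -0.6782 -0.0018] 0.016992951018984
23.95 [0.5594 0.2247 0.1626] [0.0027 0.7547 0.6561 0.0022] [ 3.6434 -2.9248  8.3568] [-0.3842 -0.6845 -0.0156] 0.017323999314518935
```

View pics/w25.png

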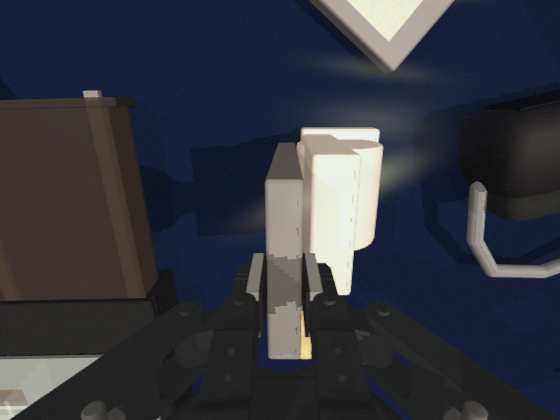

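View pics/s25.png

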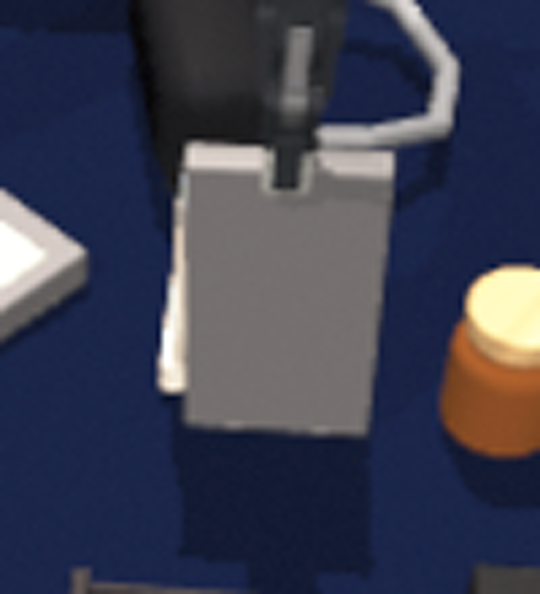

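Call:
send_rows([
  [0.15,0,0,-0.0015,0],
  [0.15,0,0,-0.0015,0],
  [0.15,0,0,0,0],
])

```text
clock: 24.38
position: [0.5551, 0.2254, 0.1626]
ee_rot: [-0.001, 0.755, 0.656, -0.002]
contact_force: [0.9, 0.1, -1.2]
width: 0.0177
```

```bash
python3 look.py side s26 260 110 360 220 5.4; python3 look.py scene c26 270 160 380 300 4
```

```text
24.375 [0.5551 0.2254 0.1626] [-0.001   0.7548  0.656  -0.0016] [ 0.9187  0.1159 -1.2363] [-0.0253 -0.0891  0.0546] 0.01771949946106973
24.425 [0.5552 0.2254 0.1626] [-0.0009  0.7547  0.656  -0.0015] [ 0.531  -0.5729 -2.5359] [-0.054  -0.0964  0.0241] 0.01759111230873719
```

View pics/s26.png

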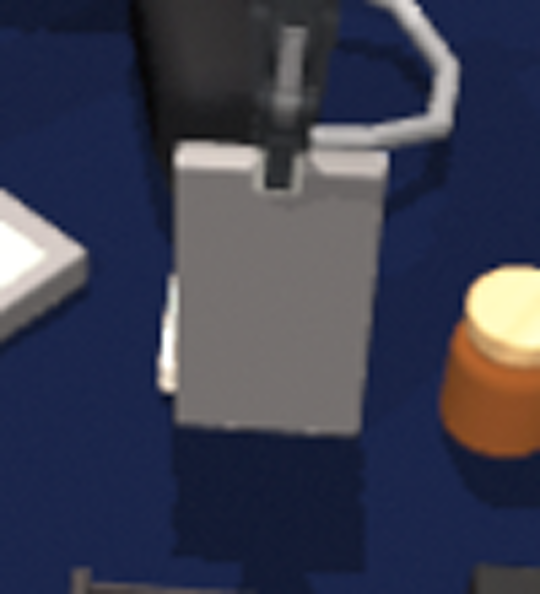

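View pics/c26.png

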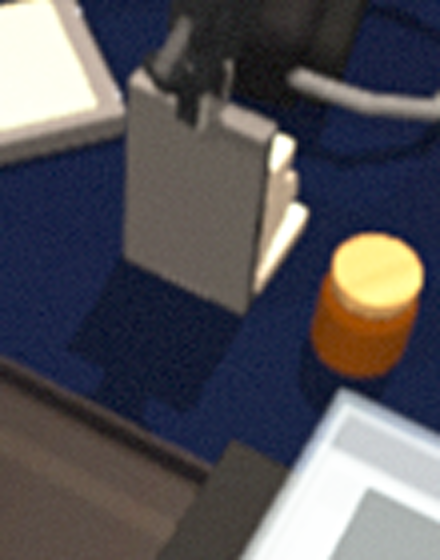

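Call:
send_rows([
  [0.15,0,0,-0.002,0],
  [0.15,0,-0.002,0,0],
  [0.15,0,-0.002,0,0],
  [0.15,0,-0.001,0,0],
  [0.15,0,0,0,0],
])

```text
clock: 25.1
position: [0.5514, 0.2261, 0.1658]
ee_rot: [-0.0, 0.755, 0.656, -0.0]
contact_force: [-0.4, 0.3, -3.2]
width: 0.0174
```

```bash
python3 look.py side s27 260 110 360 220 5.4; python3 look.py scene c27 270 160 380 300 4
```

```text
25.1 [0.5514 0.2261 0.1658] [-0.      0.7547  0.656  -0.0001] [-0.3507  0.2742 -3.2164] [-0.1046  0.0708  0.0148] 0.01737354597108499
25.15 [0.5515 0.2261 0.1657] [-0.      0.7547  0.656  -0.0002] [-0.0644 -1.1026 -2.73  ] [-0.0703  0.0169  0.0028] 0.01738808256755365
```

View pics/s27.png

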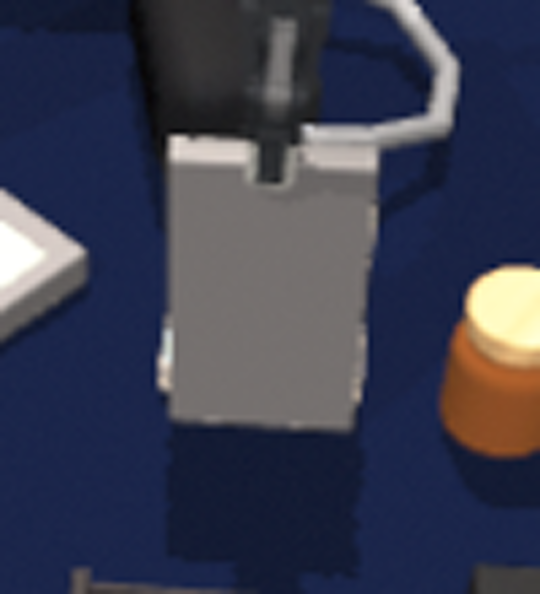

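View pics/c27.png

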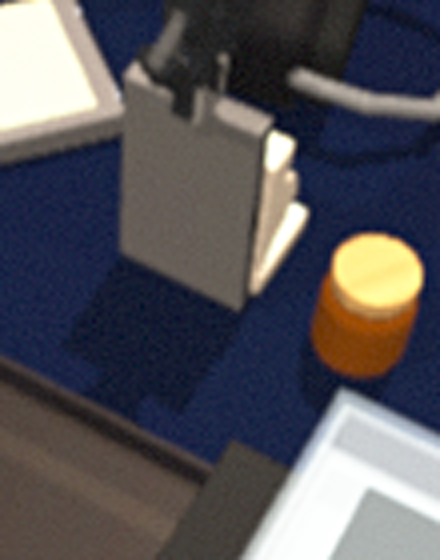

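Run:
```python
from up import *
zs=lambda x,y:(260+x/5.4-.4,110+y/5.4-.4)
for k,p,h in [("foot L",(168,419),.002),("foot R",(354,431),.005),("top front L",(168,163),.193),("top front R",(377,172),.196),("be baseL",(158,390),0)]: rep(k,"side",zs(*p),h)
rep("be base before","side",zs(160,390),0)
```

```text
foot L ex -0.0479 ey -0.0209
foot R ex 0.0536 ey -0.0207
top front L ex -0.0530 ey -0.0275
top front R ex 0.0454 ey -0.0259
be baseL ex -0.0554 ey 0.0015
be base before ex -0.0543 ey 0.0017
```

Call:
send_rows([
  [0.15,0,0,0.0015,0],
  [0.15,0,0,0.0015,0],
  [0.15,0,0,0.001,0],
  [0.15,0,0,0,0],
])

```text
clock: 25.7
position: [0.5523, 0.2262, 0.1624]
ee_rot: [0.001, 0.755, 0.656, 0.001]
contact_force: [1.5, 0.5, 1.9]
width: 0.0174
```

```bash
python3 look.py side s28 260 110 360 220 5.4
```

```text
25.7 [0.5523 0.2262 0.1624] [0.0005 0.7548 0.656  0.0007] [1.4516 0.4656 1.8731] [-0.1478 -0.041   0.0539] 0.017395647883294948
```

View pics/s28.png

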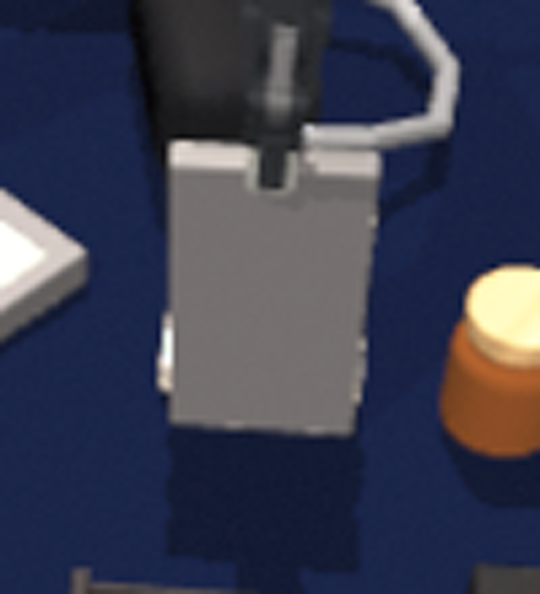

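Touching the shelf; open gently.

Call:
send_rows([
  [0.22,0,0,0,0],
  [0.24,0,0,0,0],
  [0.27,0,0,0,0],
  [0.35,0,0,0,0],
  [0.6,0,0,0,0],
  [0.6,0,0,0,0],
])

```text
clock: 26.5
position: [0.5516, 0.2262, 0.1618]
ee_rot: [0.0, 0.755, 0.656, -0.0]
contact_force: [0.2, 1.3, -0.4]
width: 0.0512
```

```bash
python3 look.py side s29 260 110 360 220 5.4;python3 look.py wrist w29
```

```text
26.5 [0.5516 0.2262 0.1618] [ 0.      0.7548  0.656  -0.    ] [ 0.2134  1.2938 -0.4085] [0.0229 0.019  0.0515] 0.051211337557392975
26.55 [0.5516 0.2261 0.1618] [ 0.0001  0.7548  0.656  -0.    ] [0.2181 0.3145 0.1185] [-0.0093  0.0967 -0.0034] 0.05115278675958172
```

View pics/s29.png

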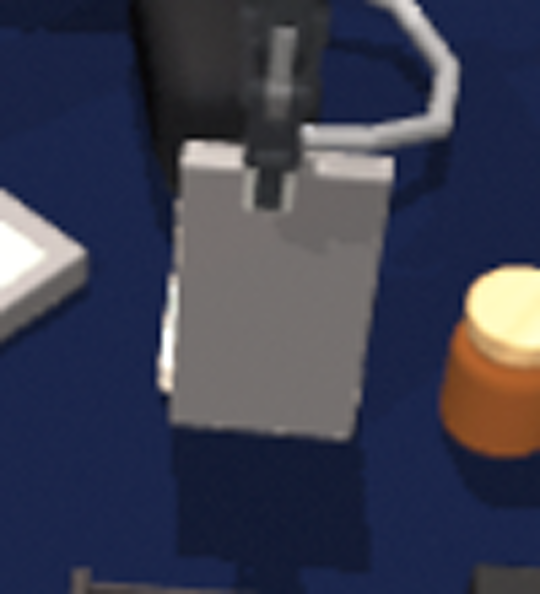

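View pics/w29.png

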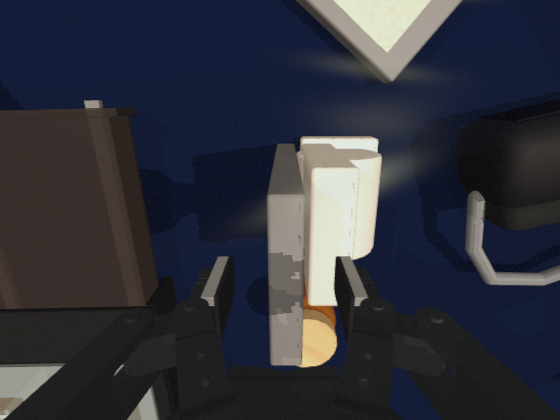

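Call:
send_rows([
  [0.6,0,0,-0.02,0],
  [0.6,0,0,-0.05,0],
  [0.6,0,0,-0.05,0],
  [0.6,-0.044,-0.02,0,0],
  [0.6,-0.044,-0.02,0,0],
  [0.6,-0.044,-0.02,0,0],
  [0.6,-0.044,-0.02,0,0],
  [0.6,-0.044,-0.02,0,0],
])

```text
clock: 27.6
position: [0.421, 0.0211, 0.2819]
ee_rot: [0.0, 0.755, 0.656, 0.0]
contact_force: [0.8, -1.1, 0.1]
width: 0.0509
```

Call:
send_rows([
  [0.6,-0.044,-0.02,0,-0.045],
  [0.6,0,0,0,0],
  [0.6,0,0,0,0],
])

```text
clock: 27.98
position: [0.3964, -0.0183, 0.2821]
ee_rot: [0.0, 0.74, 0.672, 0.001]
contact_force: [0.7, 0.1, -0.7]
width: 0.0513
```

```bash
python3 - <<'E'
from h import *
import pickle
pickle.dump(manip.calibration("wrist"),open("w3.pkl","wb"))
E
python3 look.py side s30; python3 look.py scene c30 200 160 410 360 2.8
python3 - <<'E'
import cv2
b=cv2.imread("pics/s30.png")[110:220,260:360]; cv2.imwrite("pics/s30z.png",cv2.resize(b,None,fx=5.4,fy=5.4,interpolation=cv2.INTER_CUBIC))
E
```

```text
27.975 [ 0.3964 -0.0183  0.2821] [0.0002 0.7401 0.6725 0.0006] [ 0.7314  0.1494 -0.7237] [ 0.036  -0.0291 -0.0269] 0.051256305304954904
28.025 [ 0.3966 -0.018   0.2819] [0.0001 0.7397 0.6729 0.0005] [-0.0353 -0.79    0.6592] [-0.0149 -0.0061 -0.0033] 0.05123389396918725
```

View pics/s30.png

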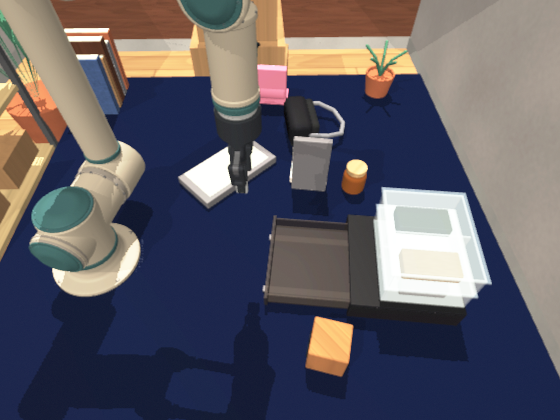

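View pics/c30.png

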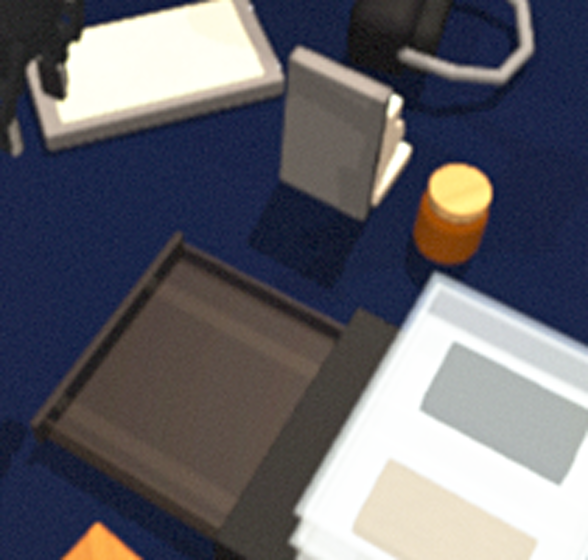

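View pics/s30z.png

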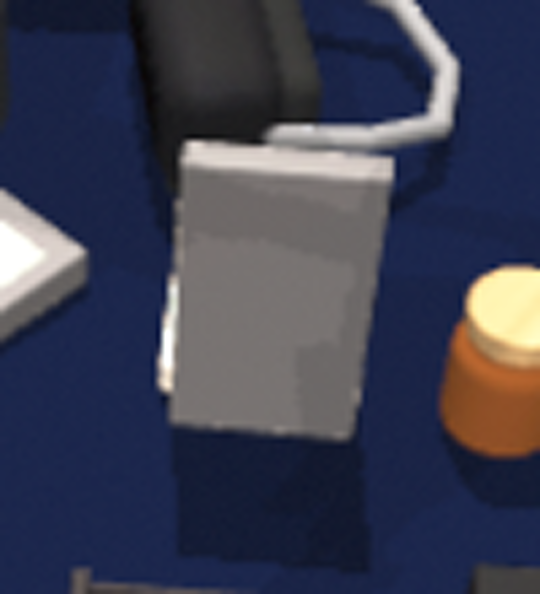

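Run:
```python
from up import *
zs=lambda x,y:(260+x/5.4-.4,110+y/5.4-.4)
for k,p,h in [("foot L",(170,425),0),("foot R",(352,438),0),("top front L",(183,170),.19),("top front R",(392,182),.19),("top back L",(186,141),.19),("top back R",(393,155),.19)]: rep(k,"side",zs(*p),h)
zc=lambda x,y:(200+x/2.8-.4,160+y/2.8-.4)
for k,p,h in [("foot L",(281,180),0),("foot R",(364,218),0),("top front L",(288,63),.19),("top front R",(382,107),.19),("top back L",(298,46),.19),("top back R",(392,90),.19)]: rep("c "+k,"scene",zc(*p),h)
for k,p,z in [("front A",(38,425),.045),("front B",(178,238),.045)]: print(k,onz("scene",zc(*p),z))
```

```text
foot L ex -0.0465 ey -0.0234
foot R ex 0.0531 ey -0.0214
top front L ex -0.0457 ey -0.0283
top front R ex 0.0531 ey -0.0253
top back L ex -0.0461 ey -0.0076
top back R ex 0.0532 ey -0.0062
c foot L ex -0.0461 ey -0.0227
c foot R ex 0.0506 ey -0.0175
c top front L ex -0.0449 ey -0.0296
c top front R ex 0.0522 ey -0.0291
c top back L ex -0.0481 ey -0.0063
c top back R ex 0.0503 ey -0.0064
front A [ 0.4335 -0.1391  0.045 ]
front B [0.4574 0.0862 0.045 ]
```

Call:
send_rows([
  [0.6,0,0,0.06,0],
  [0.6,0,0,0.06,0],
  [0.6,0,0,0.06,0],
  [0.6,0,0,0.05,0],
  [0.6,0,0,0.025,0],
  [0.6,0,0,0,0],
  [0.6,0,0,0,0],
])

```text
clock: 28.95
position: [0.3974, -0.0183, 0.0275]
ee_rot: [0.001, 0.739, 0.673, 0.0]
contact_force: [0.5, 0.1, 0.6]
width: 0.0512
```

```bash
python3 look.py side s31
```

```text
28.95 [ 0.3974 -0.0183  0.0275] [0.0007 0.7394 0.6732 0.0005] [0.5494 0.1475 0.6419] [-0.0015 -0.0183  0.0137] 0.05119008064908532
```

View pics/s31.png

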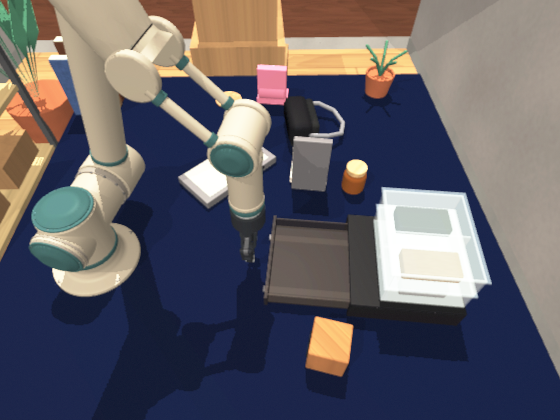

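Call:
send_rows([
  [0.6,0,0.015,0,0],
  [0.6,0,0.012,0,0],
  [0.6,0,0.006,0,0],
  [0.6,0,0.006,0,0],
  [0.6,0,0.006,0,0],
  [0.6,0,0.006,0,0],
  [0.6,0,0.006,0,0],
])

```text
clock: 29.88
position: [0.4531, -0.024, 0.0268]
ee_rot: [-0.0, 0.74, 0.673, -0.0]
contact_force: [-0.3, -0.8, 0.4]
width: 0.0512
```

Call:
send_rows([
  [0.6,0,0.008,0,0],
  [0.6,0,0.008,0,0],
  [0.6,0,0.008,0,0],
  [0.6,0,0.008,0,0],
  [0.6,0,0.008,0,0],
  [0.6,0,0.008,0,0],
  [0.6,0,0.008,0,0],
  [0.6,0,0.008,0,0],
])

```text
clock: 30.88
position: [0.517, -0.0301, 0.0268]
ee_rot: [0.0, 0.74, 0.673, -0.0]
contact_force: [-0.1, 0.0, 0.3]
width: 0.0511
```

```bash
python3 look.py side s32 230 120 490 330 2.8
```

```text
30.875 [ 0.517  -0.0301  0.0268] [ 0.      0.7398  0.6728 -0.    ] [-0.1192  0.0341  0.278 ] [ 0.0689  0.046  -0.0184] 0.0510967625379842
```

View pics/s32.png

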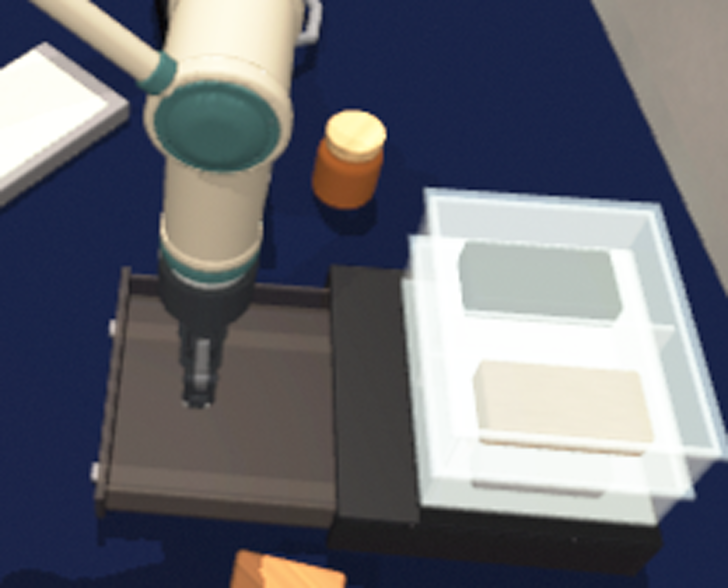

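```bash
python3 - <<'E'
from h import *
s=manip.get_state()["position"]
for z in (.027,.035,.045): 
  p=proj("side",[s[0],s[1],z]);print(z,p,((p[0]-230)*2.8,(p[1]-120)*2.8))
E
python3 look.py scene c32 200 160 410 360 2.8; python3 look.py wrist w32
```

```text
0.027 (np.float64(300.47460045703883), np.float64(258.07414188206224)) (np.float64(197.32888127970872), np.float64(386.60759726977426))
0.035 (np.float64(300.63630230239187), np.float64(256.4125782005111)) (np.float64(197.7816464466972), np.float64(381.9552189614311))
0.045 (np.float64(300.8414722606123), np.float64(254.3043589010945)) (np.float64(198.35612232971445), np.float64(376.0522049230646))
30.925 [ 0.5186 -0.0304  0.0269] [0.0009 0.7398 0.6728 0.0006] [ 2.367  -0.6807 -0.6804] [ 0.0198 -0.049  -0.0024] 0.05111109765358693
30.975 [ 0.5178 -0.0303  0.0269] [0.0006 0.7398 0.6728 0.0004] [ 0.0829 -0.1857  0.3744] [-0.0242 -0.0054  0.0024] 0.05087887482866583
```

View pics/c32.png

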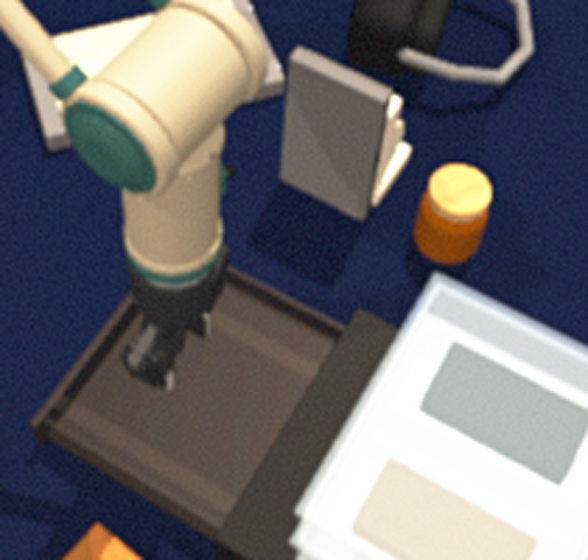

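View pics/w32.png

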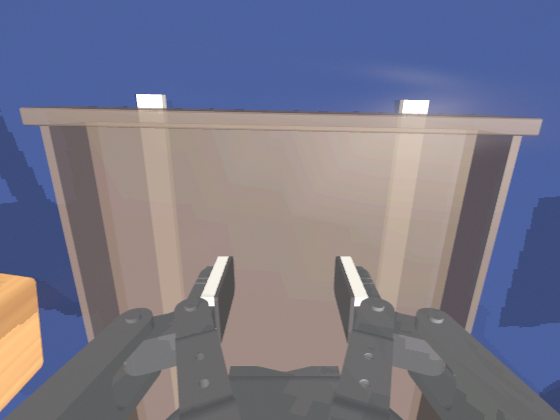

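Call:
send_rows([
  [0.6,0,0,-0.05,0],
  [0.6,0,0,-0.02,0],
  [0.6,0,-0.06,0,0],
  [0.6,0,-0.06,0,0],
  [0.6,0,0,0,0],
  [0.6,0,0,0.04,0],
  [0.6,0,0,0.032,0],
  [0.6,0,0,0,0],
])

```text
clock: 32.02
position: [0.3957, -0.0184, 0.0234]
ee_rot: [-0.002, 0.74, 0.673, -0.001]
contact_force: [-0.0, 0.5, 0.5]
width: 0.0515
```

Call:
send_rows([
  [0.6,0,0.01,0,0],
  [0.6,0,0.01,0,0],
  [0.6,0,0,0,0],
])

```text
clock: 32.4
position: [0.4195, -0.021, 0.0258]
ee_rot: [0.002, 0.74, 0.673, 0.001]
contact_force: [-1.0, 0.2, 0.5]
width: 0.0514
```

```bash
python3 look.py side s33 230 180 370 320 4;python3 look.py wrist w33
```

```text
32.4 [ 0.4195 -0.021   0.0258] [0.0016 0.7398 0.6729 0.001 ] [-0.9653  0.1823  0.4545] [-0.0254  0.0178  0.0344] 0.05140675157207261
32.45 [ 0.4182 -0.0208  0.0255] [0.0008 0.7398 0.6729 0.0005] [-0.231  -1.1589 -1.1942] [ 0.0002 -0.0013  0.0048] 0.05133499000076856
```

View pics/s33.png

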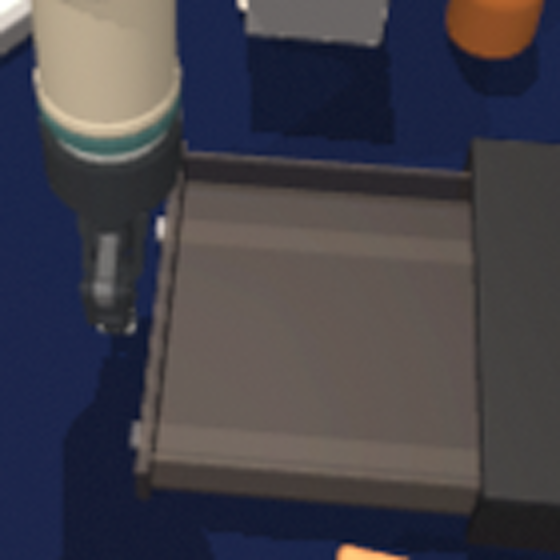

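View pics/w33.png

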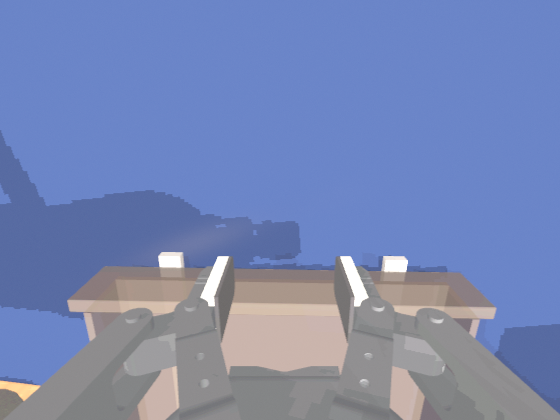

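Call:
send_rows([
  [0.6,0,0.005,0,0],
  [0.6,0,0.005,0,0],
  [0.6,0,0.005,0,0],
  [0.6,0,0.003,0,0],
])

```text
clock: 33.0
position: [0.4354, -0.0223, 0.0248]
ee_rot: [0.0, 0.74, 0.673, 0.0]
contact_force: [-0.2, -0.0, -0.1]
width: 0.0513
```

```bash
python3 look.py side s34 230 180 370 320 4;python3 look.py wrist w34
```

```text
33.0 [ 0.4354 -0.0223  0.0248] [0.0001 0.7398 0.6728 0.0001] [-0.1969 -0.0128 -0.0815] [ 0.0066 -0.0653  0.0331] 0.051304470420999684
33.05 [ 0.4358 -0.0224  0.0248] [0.0003 0.7398 0.6728 0.0002] [ 0.9751 -0.3858 -0.1576] [ 0.0699  0.0014 -0.0054] 0.05118327917298564
```

View pics/s34.png

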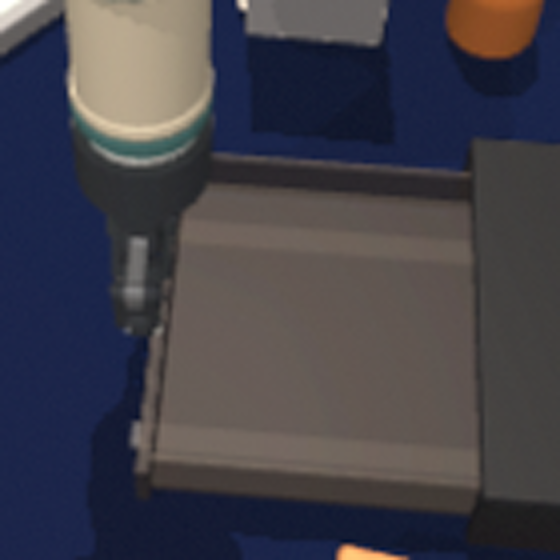

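View pics/w34.png

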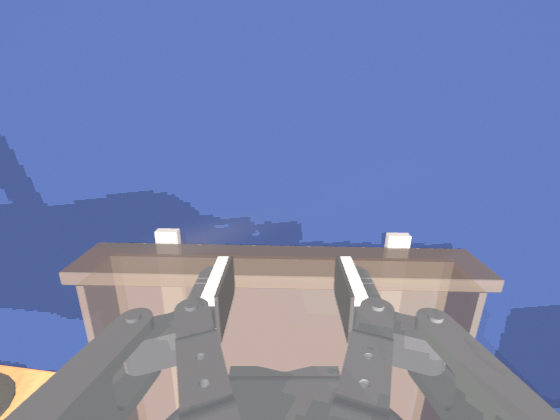

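Call:
send_rows([
  [0.6,0,0.003,0,0],
  [0.6,0,0.003,0,0],
])

```text
clock: 33.35
position: [0.4409, -0.0228, 0.0248]
ee_rot: [0.0, 0.74, 0.673, -0.0]
contact_force: [-0.9, -0.6, 0.1]
width: 0.0511
```

Call:
send_rows([
  [0.6,0,0.003,0,0],
  [0.6,0,0.003,0,0],
])

```text
clock: 33.6
position: [0.447, -0.0234, 0.0248]
ee_rot: [0.0, 0.74, 0.673, -0.0]
contact_force: [-0.7, -0.1, 0.3]
width: 0.0512
```

```bash
python3 look.py side s35 230 180 370 320 4;python3 look.py wrist w35
```

```text
33.6 [ 0.447  -0.0234  0.0248] [ 0.0001  0.7398  0.6728 -0.    ] [-0.6984 -0.1289  0.2675] [0.0319 0.0162 0.0631] 0.051188093616293825
33.65 [ 0.4477 -0.0235  0.0249] [0.0004 0.7398 0.6728 0.0003] [0.7148 0.3806 1.2948] [ 0.004  -0.0327  0.006 ] 0.05155415000046474
```

View pics/s35.png

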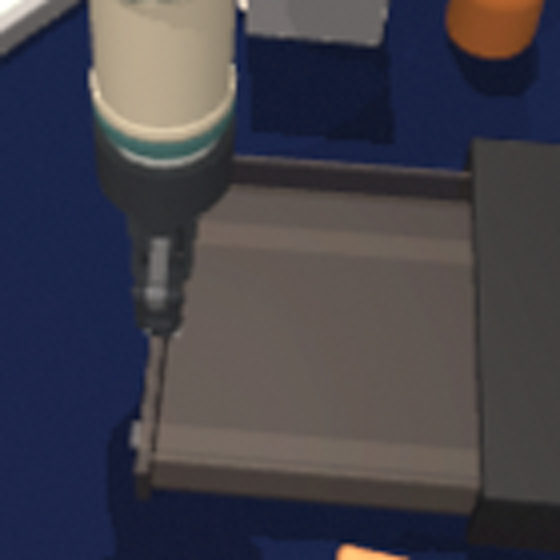

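View pics/w35.png

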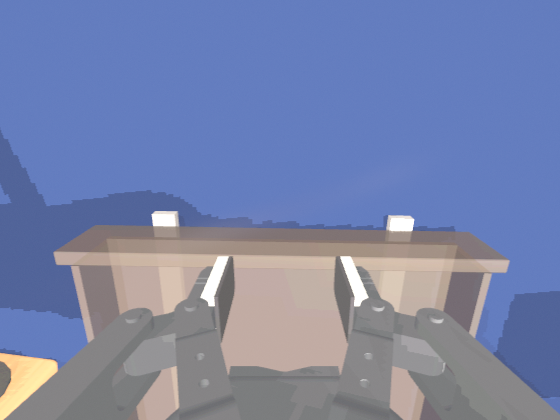

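Run:
```python
from h import *
s=manip.get_state();p=s["position"]
xa=np.array([np.cos(np.radians(84.5)),np.sin(np.radians(84.5)),0])
for o in(-.026,-.04):
  for z in (.02,.03,.04,.05,.06):
    q=p+o*xa; q[2]=z; a=proj("side",q); print(o,z,((a[0]-230)*4,(a[1]-180)*4))
o,d=ray("side",(230+160/4,180+333/4)); t=(-.054-o[1])/d[1]; print(o+t*d)
```

```text
-0.026 0.02 (np.float64(164.08868730576523), np.float64(347.51622042763256))
-0.026 0.03 (np.float64(163.9184855561757), np.float64(339.4217381915969))
-0.026 0.04 (np.float64(163.74540885369174), np.float64(331.1905284824984))
-0.026 0.05 (np.float64(163.5693837347128), np.float64(322.8190975065638))
-0.026 0.06 (np.float64(163.39033421118347), np.float64(314.3038314116352))
-0.04 0.02 (np.float64(162.28032302800239), np.float64(367.692013647918))
-0.04 0.03 (np.float64(162.09322288018416), np.float64(359.69152859343785))
-0.04 0.04 (np.float64(161.90293218914667), np.float64(351.5546145000942))
-0.04 0.05 (np.float64(161.70936864250416), np.float64(343.2777516538472))
-0.04 0.06 (np.float64(161.51244707188812), np.float64(334.8572982176199))
[ 0.44257921 -0.054       0.04598002]
```

Call:
send_rows([
  [0.6,0,0,-0.015,0],
  [0.6,0,-0.02,0,0],
  [0.3,0,-0.02,0,0],
  [0,0,0,0,0],
  [0,0,0,0,0],
  [0,0,0,0.015,0],
  [0,0,0,0,0],
])

```text
clock: 34.58
position: [0.4073, -0.0197, 0.0243]
ee_rot: [-0.0, 0.74, 0.673, -0.0]
contact_force: [0.2, 0.3, -0.0]
width: -0.0002
```

Call:
send_rows([
  [0,0,0.01,0,0],
  [0,0,0.01,0,0],
  [0,0,0.006,0,0],
  [0,0,0.006,0,0],
  [0,0,0.006,0,0],
  [0,0,0.006,0,0],
  [0,0,0.006,0,0],
])

```text
clock: 35.45
position: [0.4571, -0.0244, 0.0248]
ee_rot: [0.0, 0.74, 0.673, -0.0]
contact_force: [0.4, 0.5, 0.3]
width: 0.0002
```

```bash
python3 look.py side s36 230 180 370 320 4
```

```text
35.45 [ 0.4571 -0.0244  0.0248] [ 0.      0.7398  0.6728 -0.    ] [0.435  0.5192 0.3208] [-0.0377 -0.0874 -0.019 ] 0.00015873724659538018
```

View pics/s36.png

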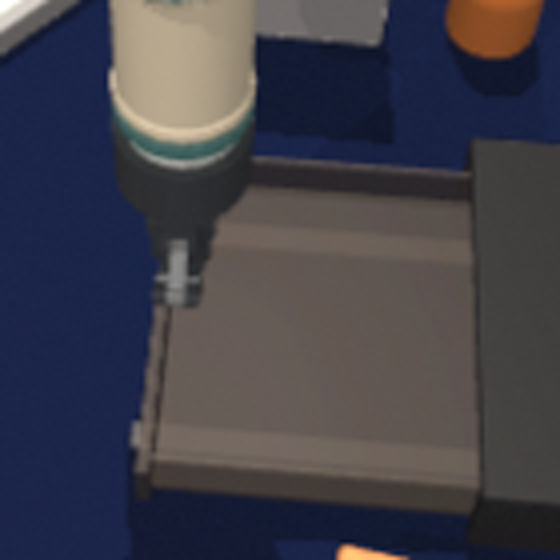

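```bash
python3 look.py wrist w36; python3 look.py scene c36 200 230 340 360 4
python3 - <<'E'
from h import *
p=manip.get_state()["position"]
for z in (.0,.01,.02,.025,.03,.04,.05,.06):
    a=proj("side",[p[0],p[1],z]);b=proj("scene",[p[0],p[1],z]); print(z,((a[0]-230)*4,(a[1]-180)*4),((b[0]-200)*4,(b[1]-230)*4))
E
```

```text
35.5 [ 0.4583 -0.0246  0.0249] [0.0007 0.7398 0.6728 0.0005] [1.0412 0.0637 0.1857] [ 0.0254 -0.0524  0.0077] 0.00010150686435402412
35.55 [ 0.4578 -0.0245  0.0249] [0.0005 0.7398 0.6728 0.0003] [-0.9556 -0.0594  0.1311] [0.0127 0.0391 0.0076] -0.00021836179556002685
0.0 (np.float64(182.87884638111132), np.float64(328.0403734595725)) (np.float64(180.1680705332658), np.float64(221.7503299749651))
0.01 (np.float64(182.86643056739467), np.float64(320.0520939682849)) (np.float64(179.22795289999158), np.float64(214.61170109865884))
0.02 (np.float64(182.853811928386), np.float64(311.93331758323575)) (np.float64(178.27354604758398), np.float64(207.36456938322272))
0.025 (np.float64(182.84742498988885), np.float64(307.8239896750126)) (np.float64(177.79088196924658), np.float64(203.69953896019433))
0.03 (np.float64(182.8409854531103), np.float64(303.68082026569834)) (np.float64(177.3045217000183), np.float64(200.0064421185691))
0.04 (np.float64(182.82794596415556), np.float64(295.29127089150916)) (np.float64(176.3205414480576), np.float64(192.53474964972543))
0.05 (np.float64(182.81468811070295), np.float64(286.7612267678294)) (np.float64(175.32125635522198), np.float64(184.94684238482864))
0.06 (np.float64(182.80120636120728), np.float64(278.0871289227705)) (np.float64(174.30630654522815), np.float64(177.2399876624154))
```

View pics/w36.png

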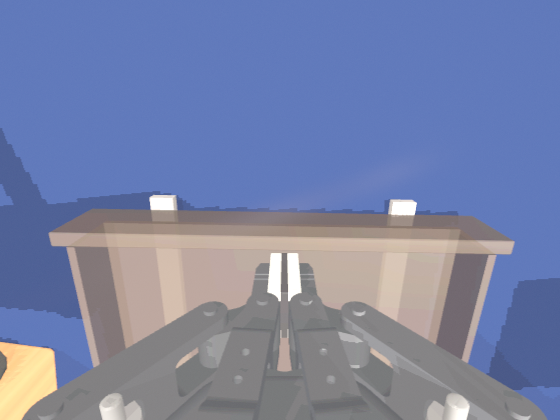

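View pics/c36.png

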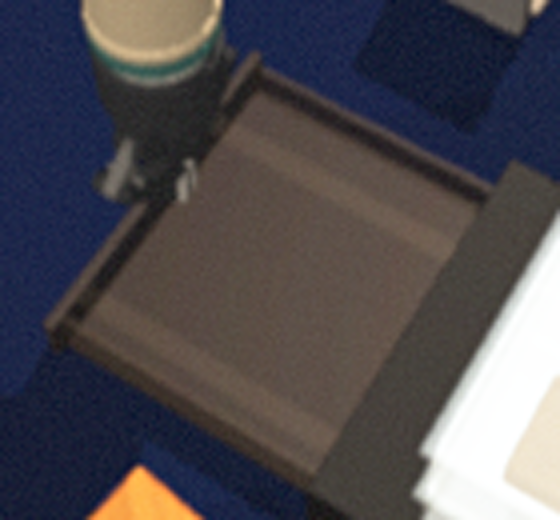

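Call:
send_rows([
  [0,0,0,-0.04,0],
  [0,0,-0.025,0,0],
  [0,0,-0.025,0,0],
  [0,0,0,0.03,0],
  [0,0,0,0.024,0],
  [0,0,0,0,0],
  [0,0,0,0,0],
])

```text
clock: 36.48
position: [0.4074, -0.0197, 0.0113]
ee_rot: [0.0, 0.74, 0.673, 0.0]
contact_force: [-0.1, 0.2, 0.2]
width: 0.0001
```

Call:
send_rows([
  [0,0,0.01,0,0],
  [0,0,0.01,0,0],
  [0,0,0.005,0,0],
  [0,0,0.005,0,0],
  [0,0,0.005,0,0],
])

```text
clock: 37.1
position: [0.4415, -0.0229, 0.0107]
ee_rot: [-0.0, 0.74, 0.673, -0.0]
contact_force: [-2.8, -1.0, 1.4]
width: 0.0003
```

```bash
python3 look.py wrist w37; python3 look.py side s37 230 180 370 320 4
```

```text
37.1 [ 0.4415 -0.0229  0.0107] [-0.0004  0.7397  0.6729 -0.0005] [-2.7864 -0.9658  1.3886] [-0.1224  0.3098 -0.0129] 0.0003240577570055265
37.15 [ 0.4427 -0.0231  0.0107] [0.0003 0.7398 0.6728 0.0001] [-0.5923  0.0898 -1.0882] [-0.0685  0.2944  0.0034] 0.00013298982780361363
```

View pics/w37.png

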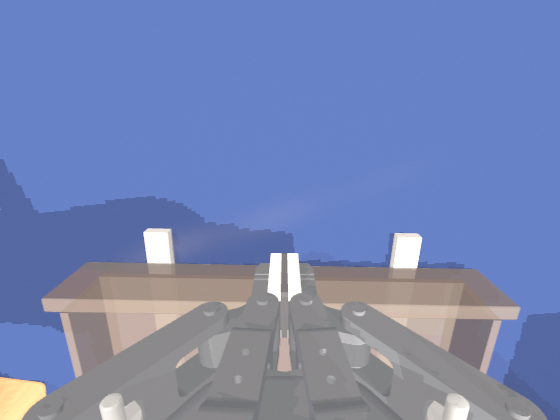

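View pics/s37.png

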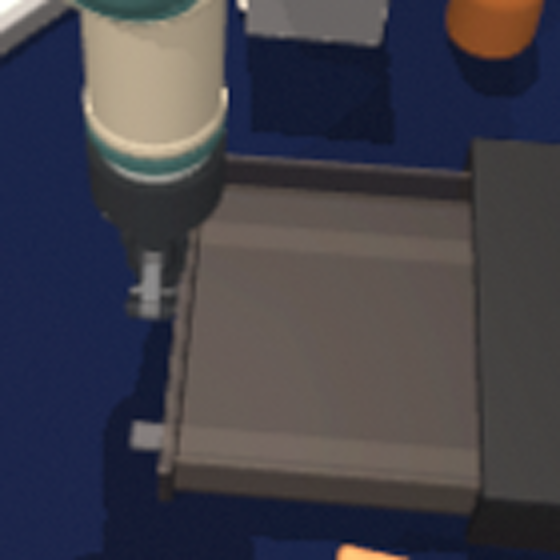

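Call:
send_rows([
  [0,0,0.008,0,0],
  [0,0,0.008,0,0],
  [0,0,0.008,0,0],
  [0,0,0.008,0,0],
  [0,0,0.008,0,0],
  [0,0,0.008,0,0],
  [0,0,0.008,0,0],
  [0,0,0.008,0,0],
])

```text
clock: 38.2
position: [0.5061, -0.029, 0.0108]
ee_rot: [0.0, 0.74, 0.673, 0.0]
contact_force: [-3.2, -1.6, 0.5]
width: 0.0002
```

```bash
python3 look.py side s38 230 120 490 330 2.8
```

```text
38.2 [ 0.5061 -0.029   0.0108] [0.0001 0.7398 0.6728 0.    ] [-3.188  -1.5641  0.4564] [-0.2523  0.3962 -0.0855] 0.0001666485384157732
```

View pics/s38.png

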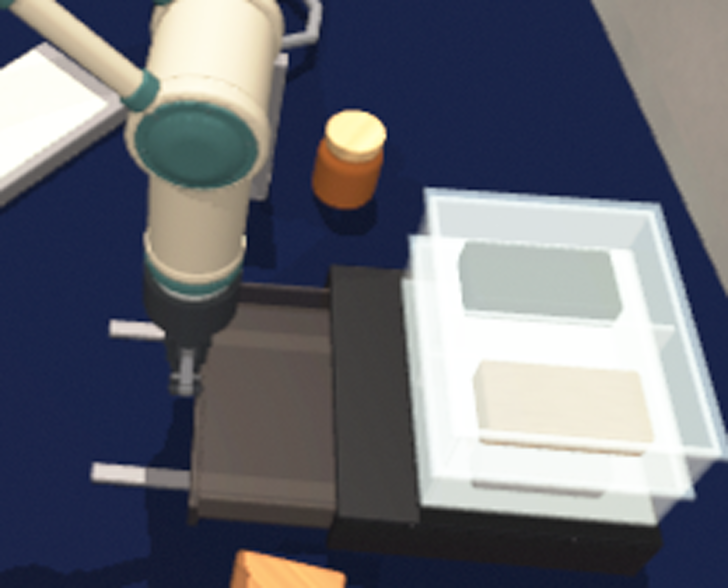

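Call:
send_rows([
  [0,0,0.008,0,0],
  [0,0,0.008,0,0],
  [0,0,0.008,0,0],
  [0,0,0.008,0,0],
  [0,0,0.008,0,0],
  [0,0,0.008,0,0],
  [0,0,0.008,0,0],
  [0,0,0.008,0,0],
])

```text
clock: 39.25
position: [0.5698, -0.0351, 0.0108]
ee_rot: [0.0, 0.74, 0.673, -0.0]
contact_force: [-2.3, -1.8, 1.3]
width: 0.0002
```

Call:
send_rows([
  [0,0,0.006,0,0],
  [0,0,0.006,0,0],
  [0,0,0.006,0,0],
  [0,0,0.006,0,0],
])

```text
clock: 39.75
position: [0.5934, -0.0374, 0.0107]
ee_rot: [-0.0, 0.74, 0.673, -0.0]
contact_force: [-2.6, -2.1, 0.1]
width: 0.0001
```

```bash
python3 look.py side s39 230 120 490 330 2.8
```

```text
39.75 [ 0.5934 -0.0374  0.0107] [-0.      0.7398  0.6728 -0.0001] [-2.622  -2.1248  0.0727] [-0.2094  0.3863  0.0029] 0.00010079301491908507
```

View pics/s39.png

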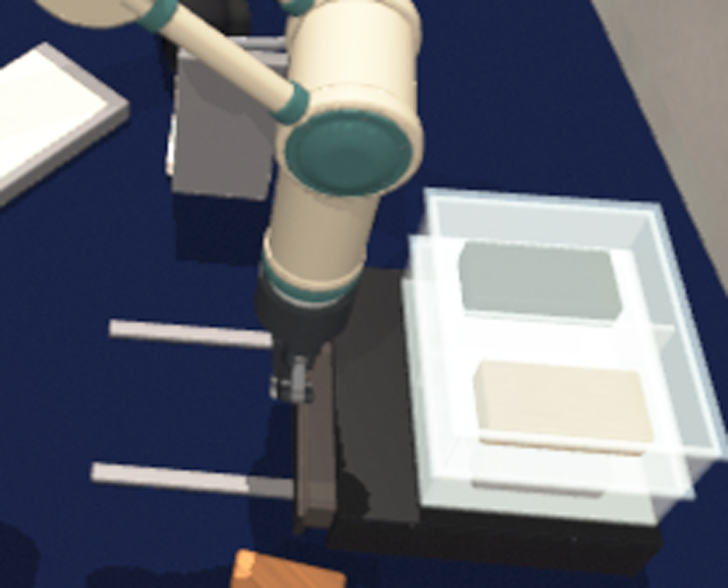

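Call:
send_rows([
  [0,0,0.005,0,0],
  [0,0,0.005,0,0],
  [0,0,0.004,0,0],
  [0,0,0.003,0,0],
])

```text
clock: 40.3
position: [0.6103, -0.039, 0.0108]
ee_rot: [0.0, 0.74, 0.673, -0.0]
contact_force: [-3.7, -1.7, 0.3]
width: -0.0001
```

Call:
send_rows([
  [0,0,0.003,0,0],
  [0,0,0.002,0,0],
])

```text
clock: 40.55
position: [0.6135, -0.0393, 0.0107]
ee_rot: [-0.001, 0.74, 0.673, -0.001]
contact_force: [-8.0, -1.1, 5.2]
width: -0.0
```

Call:
send_rows([
  [0,0,0.003,0,0],
  [0,0,0.002,0,0],
])

```text
clock: 40.8
position: [0.6133, -0.0393, 0.0107]
ee_rot: [-0.005, 0.74, 0.673, -0.005]
contact_force: [-16.8, -1.0, 12.5]
width: -0.0001
```

```bash
python3 look.py side s40 230 120 490 330 2.8; python3 look.py wrist w40
```

```text
40.8 [ 0.6133 -0.0393  0.0107] [-0.0049  0.7396  0.673  -0.0046] [-16.8047  -0.9615  12.4947] [-0.2232  2.5171 -0.0382] -8.689948567856657e-05
40.85 [ 0.6133 -0.0393  0.0107] [-0.0049  0.7396  0.673  -0.0046] [-13.8377  -1.4943  10.6852] [-0.2124  2.2304 -0.0526] 0.0004690074777173314
```

View pics/s40.png

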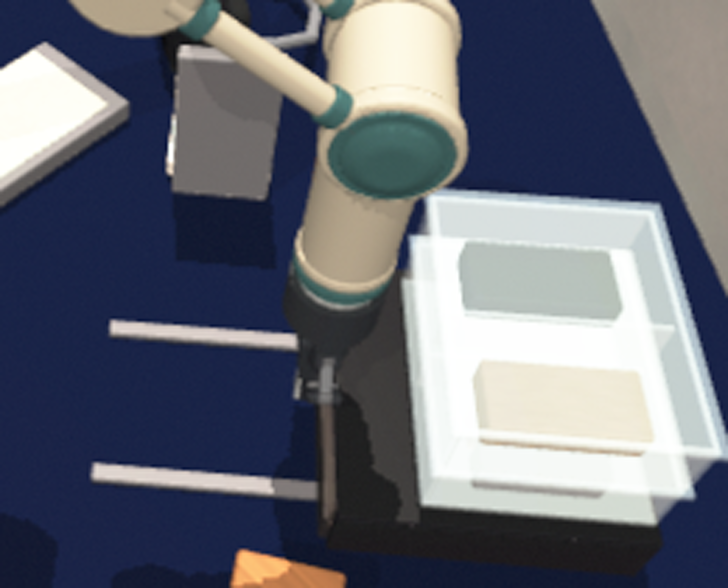

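View pics/w40.png

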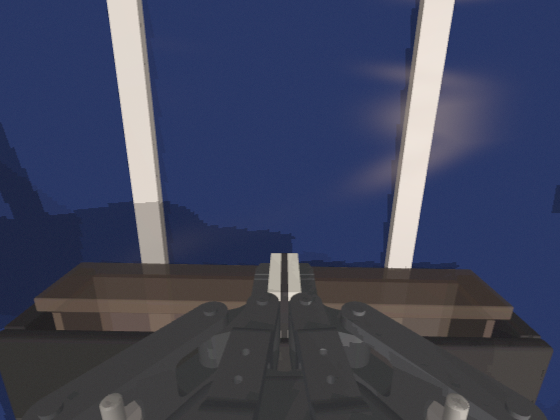

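Call:
send_rows([
  [0,0,-0.005,0,0],
  [0,0,-0.02,0,0],
  [0,0,-0.03,0,0],
  [0,0,-0.03,-0.05,0],
  [0,0,0,-0.05,0],
  [0,0,0,-0.05,0],
  [0,0,0,0,0],
  [0,0,0,0,0],
])

```text
clock: 41.9
position: [0.5358, -0.0315, 0.1607]
ee_rot: [0.0, 0.74, 0.673, 0.001]
contact_force: [-0.3, 0.7, -0.7]
width: 0.0003
```

```bash
python3 - <<'E'
from h import *
import pickle
pickle.dump(manip.calibration("wrist"),open("w4.pkl","wb"))
E
python3 look.py wrist w41; python3 look.py side s41 300 190 380 330 4;python3 look.py scene c41 230 220 340 380 3.7
```

```text
41.9 [ 0.5358 -0.0315  0.1607] [0.0004 0.7398 0.6728 0.0006] [-0.294   0.6626 -0.7071] [ 0.0264  0.0086 -0.0058] 0.00033027820525112424
41.95 [ 0.5351 -0.0315  0.1598] [-0.0005  0.7398  0.6728 -0.0001] [-1.0352  0.6135  0.1181] [-0.0055  0.009  -0.0363] -0.0004170462928439071
42.0 [ 0.5347 -0.0315  0.1593] [-0.001   0.7398  0.6728 -0.0006] [ 0.2583  0.2078 -0.2608] [-0.0517 -0.0167  0.0216] -0.0001169396588086054
```

View pics/w41.png

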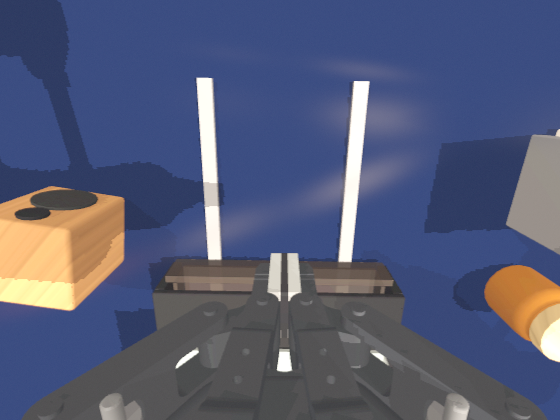

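View pics/s41.png

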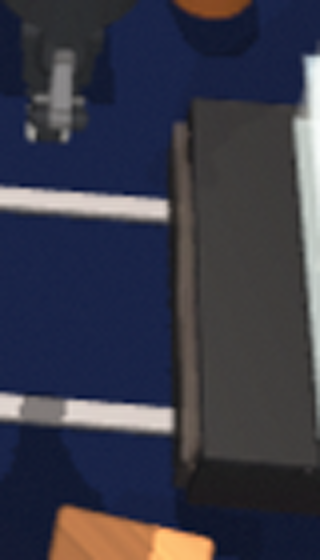

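View pics/c41.png

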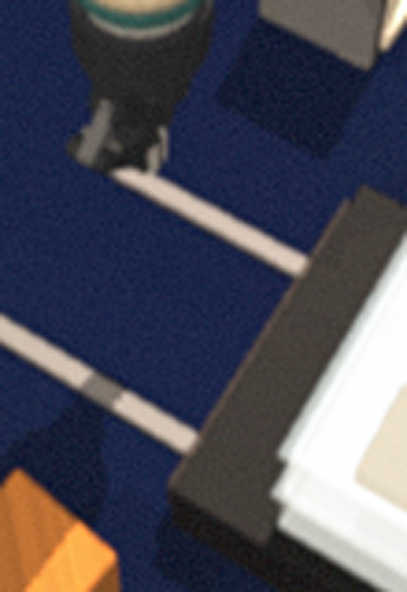

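```bash
python3 - <<'E'
from up import *
import pickle
A=onz("side",(230+109/2.8,120+327/2.8),.006);B=onz("side",(300+170/4,190+210/4),.006);print("runner1 side",np.linalg.norm(A-B),A,B)
A=onz("side",(230+91/2.8,120+472/2.8),.006);B=onz("side",(300+175/4,190+420/4),.006);print("runner2 side",np.linalg.norm(A-B),A,B)
c=pickle.load(open("w4.pkl","rb"))
for a,b in [((206,80),(214,262)),((360,83),(345,263))]:
    A=onz(0,a,.006,c);B=onz(0,b,.006,c);print("wrist",np.linalg.norm(A-B),A,B)
# front rim top (z .045) outer/inner edges, housing edge z .064
for k,p,z in [("front outer top",(230,261),.045),("front outer top",(340,262),.045),("front inner top",(230,276),.045),("housing front top",(230,293),.064),("housing front top",(340,293),.064)]:
    print(k,onz(0,p,z,c))
E
python3 - <<'E'
import cv2
b=cv2.imread("pics/w41.png")[240:310,150:410]; cv2.imwrite("pics/z6.png",cv2.resize(b,None,fx=3,fy=3,interpolation=cv2.INTER_CUBIC))
E
```

```text
runner1 side 0.19466968755875802 [0.4408 0.0492 0.006 ] [0.6341 0.0263 0.006 ]
runner2 side 0.19507744798083815 [ 0.4233 -0.1003  0.006 ] [ 0.6171 -0.1218  0.006 ]
wrist 0.19434778056190338 [ 0.426  -0.0952  0.006 ] [ 0.6188 -0.1199  0.006 ]
wrist 0.19292169838569254 [0.4426 0.0506 0.006 ] [0.6344 0.0301 0.006 ]
front outer top [ 0.5989 -0.0918  0.045 ]
front outer top [0.6106 0.0185 0.045 ]
front inner top [ 0.616  -0.0944  0.045 ]
housing front top [ 0.6236 -0.0924  0.064 ]
housing front top [0.6338 0.0144 0.064 ]
```

View pics/z6.png

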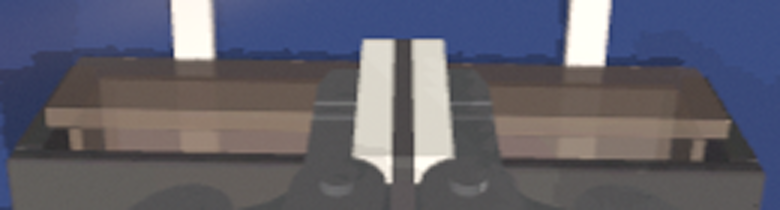

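Call:
send_rows([
  [0,0,0,0.05,0],
  [0,0,0,0.05,0],
  [0,0,0,0.043,0],
  [0,0,0.03,0,0],
  [0,0,0.03,0,0],
  [0,0,0.012,0,0],
  [0,0,0,0,0],
])

```text
clock: 42.92
position: [0.6067, -0.0385, 0.0169]
ee_rot: [-0.001, 0.74, 0.673, -0.001]
contact_force: [-0.8, -0.4, -0.1]
width: 0.0001
```

Call:
send_rows([
  [0,0,0.003,0,0],
  [0,0,0.002,0,0],
  [0,0,0,0,0],
])

```text
clock: 43.3
position: [0.6118, -0.0391, 0.0181]
ee_rot: [0.0, 0.74, 0.673, 0.0]
contact_force: [0.0, -0.1, 0.2]
width: 0.0001
```

Call:
send_rows([
  [0,0,0.003,0,0],
  [0,0,0,0,0],
])

```text
clock: 43.55
position: [0.6135, -0.0392, 0.0178]
ee_rot: [-0.001, 0.74, 0.673, -0.001]
contact_force: [-3.6, -0.5, 2.5]
width: -0.0
```

Call:
send_rows([
  [0,0,0.002,0,0],
  [0,0,0,0,0],
])

```text
clock: 43.8
position: [0.6136, -0.0392, 0.0176]
ee_rot: [-0.003, 0.74, 0.673, -0.002]
contact_force: [-7.9, 1.1, 5.5]
width: 0.0001
```

Call:
send_rows([
  [0,0,-0.01,0,0],
  [0,0,-0.03,0,0],
  [0,0,-0.03,-0.03,0],
  [0,0,-0.01,-0.06,0],
  [0,0,0,-0.06,0],
  [0,0,0,-0.05,0],
  [0,0,0,0,0],
  [0,0,0,0,0],
])

```text
clock: 44.8
position: [0.5372, -0.0319, 0.2173]
ee_rot: [0.0, 0.74, 0.673, 0.0]
contact_force: [0.4, 0.2, -0.8]
width: -0.0
```

Run:
```python
from h import *
import pickle
s=manip.get_state();print(s["clock"],s["position"])
pickle.dump(manip.calibration("wrist"),open("w5.pkl","wb"))
W=manip.get_image("wrist");S=manip.get_image("side");K=manip.get_image("scene")
for n,i in(("W",W),("S",S),("K",K)): cv2.imwrite(f"pics/f{n}.png",i[:,:,::-1])
cv2.imwrite("pics/z7.png",cv2.resize(S[205:325,325:385,::-1],None,fx=5,fy=5,interpolation=cv2.INTER_CUBIC))
```

```text
44.8 [ 0.53721342 -0.03189814  0.21728795]
```

View pics/z7.png

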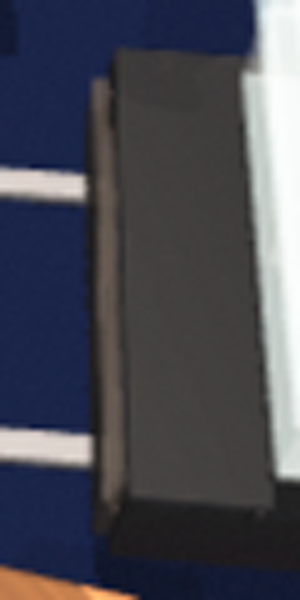

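View pics/fW.png

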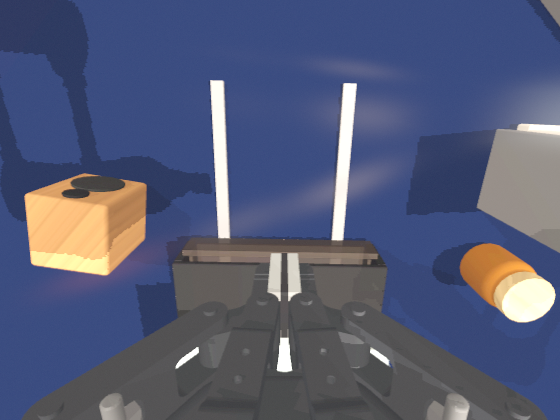

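View pics/fS.png

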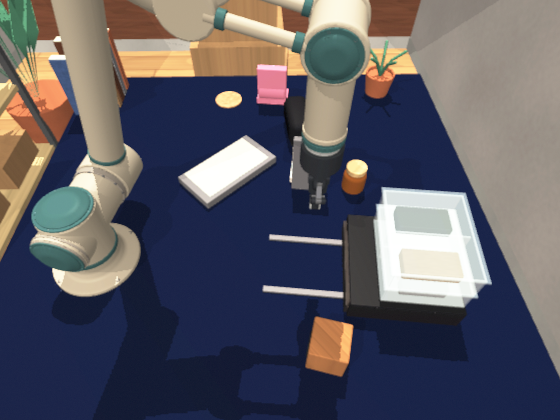

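```bash
python3 - <<'E'
from h import *
import pickle
z=lambda x,y:(325+x/5-.4,205+y/5-.4)
tx=np.array([np.cos(np.radians(-5.5)),np.sin(np.radians(-5.5))])
def r(k,n,p,h,c=None): X=onz(n,p,h,c); print(k,"tx %.4f"%(X[:2]@tx),X[:2])
for k,p,h in [("front outer top far",(93,80),.045),("front inner top far",(110,80),.045),("front outer top near",(104,500),.045),("front inner top near",(120,500),.045),("front outer bottom mid",(88,190),.007),("hous top far",(113,50),.064),("hous top near",(132,500),.064)]: r(k,"side",z(*p),h)
c=pickle.load(open("w5.pkl","rb"))
for k,p,h in [("W runner endL",(218,82),.006),("W runner endR",(349,85),.006),("W outer bottomL",(224,239),.007),("W outer bottomR",(338,241),.007),("W housing L",(185,263.5),.064),("W housing R",(375,264),.064)]: r(k,0,p,h,c)
E
python3 - <<'E'
import cv2
b=cv2.imread("pics/fW.png")[225:275,165:395]; cv2.imwrite("pics/z8.png",cv2.resize(b,None,fx=3.4,fy=6,interpolation=cv2.INTER_CUBIC))
E
```

```text
front outer top far tx 0.6268 [0.63638718 0.06906326]
front inner top far tx 0.6357 [0.64529956 0.06883842]
front outer top near tx 0.6226 [ 0.60976613 -0.16313507]
front inner top near tx 0.6297 [ 0.61692975 -0.16331583]
front outer bottom mid tx 0.6277 [0.63305904 0.02536223]
hous top far tx 0.6348 [0.64486189 0.07420526]
hous top near tx 0.6318 [ 0.61813678 -0.17175175]
W runner endL tx 0.4329 [ 0.42568763 -0.09543385]
W runner endR tx 0.4359 [0.44279873 0.05092287]
W outer bottomL tx 0.6251 [ 0.61659308 -0.11854965]
W outer bottomR tx 0.6279 [0.633723   0.03080847]
W housing L tx 0.6299 [ 0.61804969 -0.15342283]
W housing R tx 0.6303 [0.63937318 0.06359781]
```

View pics/z8.png

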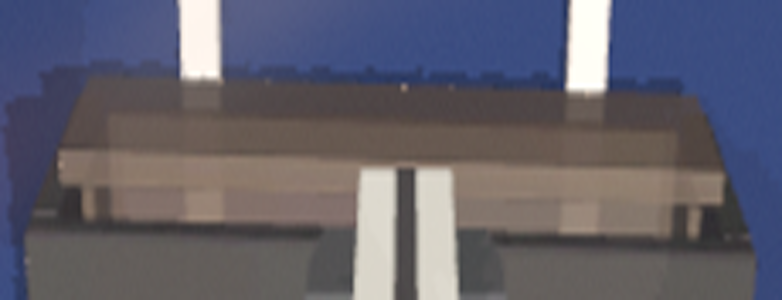

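Run:
```python
import cv2
b=cv2.imread("pics/fK.png"); cv2.imwrite("pics/z9.png",b)
```

```text
(no output)
```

View pics/z9.png

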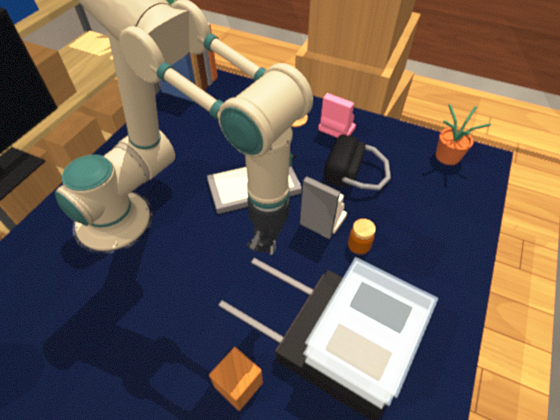

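Call:
send_rows([
  [0,0,-0.05,-0.02,0],
  [0,0,-0.05,-0.02,0],
  [0,0,-0.04,0,0],
  [0,0,0,0,0],
  [0,0,0,0,0],
])

```text
clock: 45.58
position: [0.3985, -0.0188, 0.2572]
ee_rot: [-0.0, 0.74, 0.673, -0.0]
contact_force: [-1.1, -0.9, 1.1]
width: -0.0
```

```bash
python3 look.py side s50 260 110 360 220 5.4; python3 look.py scene c50 270 160 380 300 4
```

```text
45.575 [ 0.3985 -0.0188  0.2572] [-0.      0.7399  0.6728 -0.    ] [-1.1001 -0.9172  1.0931] [ 0.0373  0.0124 -0.016 ] -3.424201320296636e-05
45.625 [ 0.3988 -0.0189  0.2572] [-0.0001  0.7398  0.6728 -0.0001] [ 0.6949 -0.5378  0.3825] [-0.0305  0.0394  0.0821] -0.00015440072283108528
```

View pics/s50.png

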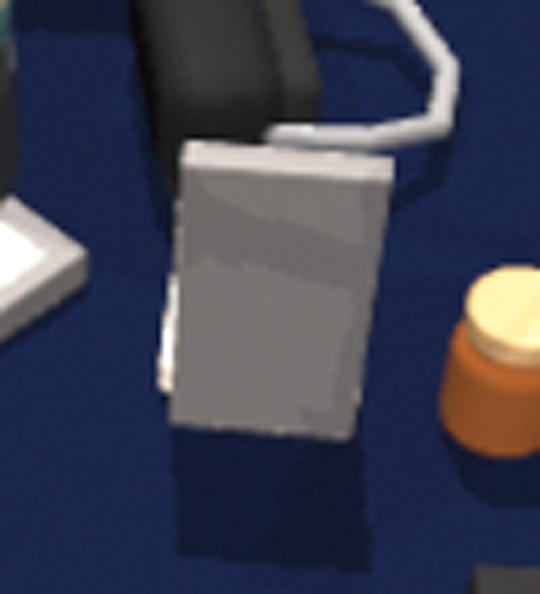

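View pics/c50.png

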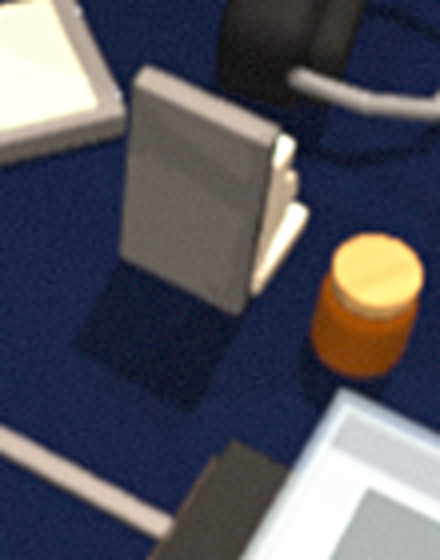

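The case is standing clear of everything and hasn't moved, the tray is shut, and the bookend, headset, jar and speaker are where they were. I'm handing it in.

```bash
python3 -c "
from rig import manip
manip.sign_off(); print(manip.get_state()['clock'])"
```

```text
the job is handed in; nothing more can be done
the job is handed in; nothing more can be done
```

The case stands upright on its own in front of the white bookend, and the tray is pushed home. I handed in at about 45.6 s with the gripper clear of everything.

**Case:** I pushed the raised end up with the fingertips. The foot slid until it met the bookend, and the case then tipped upright. It stood about 10 mm off to one side, so I gripped its top edge, lifted it 2–3 mm, moved it across and set it down. The last views put it about 2–4 mm off centre, parallel to the bookend face to within about 2°, with a gap of about 3–6 mm.

**Bookend:** It was pressed with up to about 8 N during the tipping. It looks unmoved in the scene view, but one wrist-camera measurement read about 2 mm further back, which is within measuring error.

**Tray:** My first pushes passed through or over the tray front without contact; a lower fingertip worked. It then met a hard stop at the same place in two separate presses, the harder one reaching about 17 N. Most views put the front about 8 mm out from the housing, which matches its thickness. One wrist estimate gave 4 mm and the runner lengths 5–7 mm, so I inferred "fully home" from the stop and these readings.

The headset, jar and speaker were not touched and look unchanged.

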